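# Make up a table caddy

### The job

Make up the steel caddy for a dining table: the sachet tray into its long bay, one shaker into each of the two front wells, and at the raised back the hot-sauce bottle into the smaller well and the full, narrower ketchup bottle into the larger one, all standing upright on the caddy's floor. The half-used wide ketchup bottle and the tall syrup bottle look similar but do not belong: leave them standing where they are, and let none of these things tip over on the way.

Things in the scene. Friction and masses are not known exactly. Their poses are not given: they have to be found in the camera images.
- table_caddy: steel caddy, does not shift, 137 (x) x 224 (y); walls 3 thick, tops at z 42, raised back wall (+x) to z 90. Origin: centre of underside, z up; well floors at z 8. Wells, inside x by y at centre (x, y): sachet bay 131 x 76 at (0, -71); front wells for shakers 60 x 68 at (-35.5, 4) and (-35.5, 75); back wells: hot sauce 68 x 62 at (31.5, 1), ketchup 68 x 74 at (31.5, 72).
- salt_shaker: table shaker with a rounded grey metal cap, glass filled dark grey; round, 44 dia x 90 high (glass 44 dia up to z 66-74, cap 34 dia above); 0.1 kg; origin at the centre of its underside, z up; belongs in the caddy
- pepper_shaker: table shaker with a rounded grey metal cap, glass filled white; round, 44 dia x 90 high (glass 44 dia up to z 66-74, cap 34 dia above); 0.1 kg; origin at the centre of its underside, z up; belongs in the caddy
- hot_sauce: slim hot-sauce bottle with a yellow screw cap and a green label; round, 48 dia x 184 high, straight to z 90, above that it is felt as a cone narrowing to 22 dia at the top (32 dia at z 145); 0.21 kg; origin at the centre of its underside, z up; belongs in the caddy
- ketchup_full: the full ketchup bottle, the narrower of the two: 49 (x) x 63 (y) x 229 high, solid body to z 130, above it a neck and white cap to be held as a 37 dia cylinder up to the top; 0.62 kg; origin at the centre of its underside, z up; belongs in the caddy with its 63 side along the caddy's y (either way round)
- sachet_tray: cream card tray full of sweetener sachets, 100 (x) x 58 (y) x 75 high, its -x end wall 66 high; stiff enough to grip across its long sides; 0.09 kg; origin at the centre of its underside, z up; belongs in the caddy's long bay, its 100 side along the caddy's x (either way round)
- ketchup_half: look-alike that stays: the half-used ketchup bottle, half clear, half red, wider: 55 (x) x 92 (y) x 229 high; origin at the centre of its underside, z up
- syrup_bottle: look-alike that stays: the syrup bottle of the coffee station, dark label and black pourer, taller and thicker than the hot sauce: 66 dia x 268 high; origin at the centre of its underside, z up
Not all that is in view belongs to the job. Leave any blue or yellow look-alike of the pepper_shaker alone.

How it is judged:
By the outcome, as a careful person would: the job done as asked, in the order asked, and still so for the second after the job is handed in, with the robot touching nothing.
It also fails if it takes over 144 s, if anything falls off the work surface, if the arm or the gripper's body presses on something with over 40 N, if the wrist force passes 120 N, or if a joint passes its speed limit or range.

### The arm

A 6-joint arm with a two-finger parallel gripper is mounted at the origin on a cart in front of the work surface, level with it; the furniture and walls round the work are solid. World frame = base frame: x ahead of the robot, y to its left, z up, the work surface at z = 0. Lengths are in mm, angles in rad, forces in N, time in s.
With the tool pointing down it reaches from about 350 to 875 mm from the base axis. Payload 4.2 kg.
Tool frame: the origin (TCP) lies midway between the tips of the shut fingers; the grasp point (between the pads) lies 19 mm behind it (arm.grasp_offset is the distance from the TCP to the grasp point, in mm); z points along the fingers, y is the line along which they close (so a half turn about z gives the same grasp; the last joint's range is limited). The gripper opens to 85 mm and grips with 20 to 120 N. Pads are 22 mm wide; open, the fingers measure 114 mm over their backs; the gripper's body (76 mm by 85 mm) begins 54 mm behind the grasp point. The pads swing forward as they close: fully open they stand 13 mm farther back than shut.
Start: joints at [1.409, 0.385, 0.008, 0, -1.194, -0.259], TCP at [255.273, 570.469, 231.312] pointing down, gripper open.
Joint ranges: [-3.14, 3.14], [-1.21, 2.06], [-1.07, 1.41], [-3.16, 2.05], [-2.99, -0.16], [-3.1, 3.1]. Speed limits (rad/s): [2.79, 2.79, 3.14, 3.14, 3.14, 3.14].

### API

Orientations are given as a unit quaternion [x, y, z, w].
In Python, from bench import arm gives the robot as it stands. The module is installed in compiled form; this text tells all that it offers.
- The arm moves only by the tool servo_tool, never from a script. Its argument "increments" is a list of rows, each a list of 7 numbers: the opening, from 0 (shut) to 1 (fully open), then the shift along the tool's x, y, z in m, then the turn, a rotation vector about the tool's x, y, z in degrees. In form: [[grip, x, y, z, ax, ay, az], ...]. A call has 1 to 12 rows; each row is the pose to reach, as a shift and turn from the pose commanded when the call began, along the tool's axes at that moment; what a row does not reach only later rows make up. A row lasts 1/8 s, in which the tool goes at most 62.5 mm and 10.7 degrees, less where a joint would pass 70% of its speed; a pose out of reach is approached as far as the arm can. A call with a gripper value outside its range is refused whole. The fingers move at their own pace and stop on an object; the grip force is fixed at half the most. Time passes only in rows, so rows that repeat a pose let the fingers close. It gives the time, the measured TCP pose, the force, the opening and the grip force at its end, in the units of the state.
- arm.read_state(): the state, without advancing time (a new reading comes with each control period).
- arm.get_image(name): name is "side" or "top"; returns a dict with "color" (420x560x3 uint8, red, green, blue), "fx", "fy", "cx", "cy" (pixels), "rvec" (rotation vector, rad) and "tvec" (3), from world to camera coordinates, as OpenCV has them. Camera axes: x right, y down, z forward; pixel columns grow to the right and rows downward; lengths in mm; the calibration is good to about 2 mm. A picture is of the moment at which its call begins. There is no depth.
- arm.job_done(): hands the job in; it is judged then, once.
Trained networks look in the newest picture that a camera, given by its name, has taken for a name from the list of things; names that differ only in an ending like _2 or _b are one class to them, and where a whole thing is asked for, a point or a joint stands for the part that bears it (a point fixed in the world has none). Each returns a list of dicts, best first, with "p" (0 to 1); they miss things now and then, are a little off and sometimes report something else, mostly with a low value. They report only what shows in the picture. A call takes as long as a camera call. They do not tell look-alikes from the thing itself.
- arm.look_for(camera, thing): "box" ([centre column, centre row, width, height] in pixels, round what is visible of it).
- arm.spot_point(camera, thing): "centre" ([column, row] in pixels: a listed point, or the origin of a listed thing).
The state is a dict: "clock": time; "joints": joint angles; "joint_vel": joint speeds; "joint_efforts": joint torques, N m; "position": TCP position; "ee_rot": TCP orientation; "contact_force": force on the tool from outside, world axes, zero at the start; "wrist_torque": the same for the moment, N m; "gripper_width": finger opening in mm; "grasp_force": force on a finger pad.
Only numpy, scipy, OpenCV 4.12 (cv2) and the standard library are available. Lean on these libraries where they do the work, as an engineer would, in place of code of your own. Each camera call takes 0.05 s, during which the arm holds its last target. There are 200 camera calls.

## Working session

There is one attempt and no reset: what is moved stays moved. The work goes in short steps, Python scripts to look and compute and a tool call to move; the robot and the scene stay as the last step left them, time stands still between calls to the robot, and variables do not carry over. Pictures are saved under pics/ and viewed, at most 14 in all, crops included, and the job is handed in when it is done.

Besides the shell and the picture viewer there is one more tool, called after ">>>" by a JSON object that holds its "op" and its "data". servo_tool: Moves the arm, as the interface text tells. Its arguments: {"type":"object","properties":{"increments":{"type":"array","items":{"type":"array","items":{"type":"number"}}}},"required":["increments"]}

```bash
mkdir -p pics; cat > h.py <<'E'
import numpy as np, cv2
from bench import arm
def cam(n):
    im=arm.get_image(n); K=np.array([[im["fx"],0,im["cx"]],[0,im["fy"],im["cy"]],[0,0,1]],float)
    R=cv2.Rodrigues(np.array(im["rvec"],float))[0]; t=np.array(im["tvec"],float).ravel()
    return im["color"],K,R,t
def ray(px,z,K,R,t):
    d=R.T@np.linalg.inv(K)@np.array([px[0],px[1],1.]); c=-R.T@t
    return c+d*(z-c[2])/d[2]
def proj(p,K,R,t):
    q=K@(R@np.array(p,float)+t); return q[:2]/q[2]
E
python3 - <<'E'
from h import *
for n in("top","side"):
    c,K,R,t=cam(n); cv2.imwrite(f"pics/{n}0.png",cv2.cvtColor(c,cv2.COLOR_RGB2BGR)); print(n,"cam at",-R.T@t)
    for th in "table_caddy salt_shaker pepper_shaker hot_sauce ketchup_full sachet_tray ketchup_half syrup_bottle".split():
        for d in arm.spot_point(n,th)[:4]:
            if d["p"]>.2: print(th,round(d["p"],2),np.round(d["centre"]),ray(d["centre"],0,K,R,t).round())
s=arm.read_state();print(s["clock"],s["position"],s["ee_rot"],s["gripper_width"])
E
```

```text
top cam at [ 389.08254118   68.32257221 1094.03429355]
table_caddy 0.91 [430. 242.] [ 461. -284.    0.]
salt_shaker 0.48 [317. 252.] [433.  11.   0.]
pepper_shaker 0.81 [250. 251.] [436. 189.   0.]
pepper_shaker 0.8 [280. 250.] [440. 108.   0.]
pepper_shaker 0.79 [147. 260.] [410. 466.   0.]
pepper_shaker 0.65 [220. 265.] [399. 268.   0.]
hot_sauce 0.81 [252. 198.] [580. 187.   0.]
ketchup_full 0.86 [309. 195.] [589.  31.   0.]
sachet_tray 0.76 [188. 252.] [432. 355.   0.]
ketchup_half 0.85 [286. 147.] [722.  95.   0.]
syrup_bottle 0.8 [190. 194.] [589. 356.   0.]
side cam at [  72.82774666 -599.39454564  759.52141863]
table_caddy 0.91 [342. 344.] [ 464. -295.    0.]
salt_shaker 0.61 [256. 262.] [434.   9.   0.]
pepper_shaker 0.88 [241. 239.] [443. 102.   0.]
pepper_shaker 0.8 [176. 179.] [406. 464.   0.]
pepper_shaker 0.76 [221. 224.] [427. 189.   0.]
pepper_shaker 0.55 [198. 218.] [382. 247.   0.]
hot_sauce 0.56 [265. 208.] [571. 183.   0.]
ketchup_full 0.91 [300. 237.] [585.  24.   0.]
sachet_tray 0.81 [198. 192.] [436. 363.   0.]
ketchup_half 0.78 [323. 205.] [730.  99.   0.]
syrup_bottle 0.73 [244. 182.] [586. 334.   0.]
0.9 [255.27700271 570.45435281 231.3090666 ] [ 9.77945055e-01 -2.08862323e-01 -4.14561943e-06  1.06618097e-05] 85.65637028138381
```

View pics/top0.png

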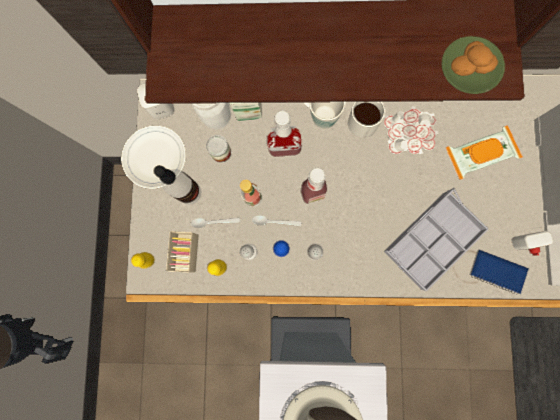

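View pics/side0.png

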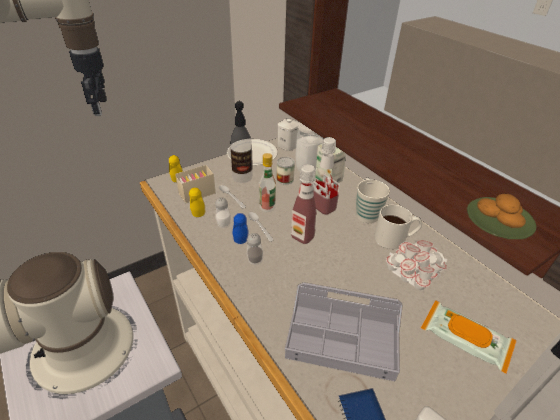

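```bash
python3 - <<'E'
import cv2,numpy as np
a=cv2.imread("pics/top0.png")[180:300,375:495]; b=cv2.imread("pics/side0.png")[275:380,280:410]
a=cv2.resize(a,(480,480),interpolation=cv2.INTER_CUBIC)  # x4
b=cv2.resize(b,None,fx=2.46,fy=2.46,interpolation=cv2.INTER_CUBIC)
o=np.zeros((480,800,3),np.uint8); o[:,:480]=a; o[:b.shape[0],480:480+b.shape[1]]=b[:,:320]
cv2.imwrite("pics/c1.png",o)
E
```

```text
(no output)
```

View pics/c1.png

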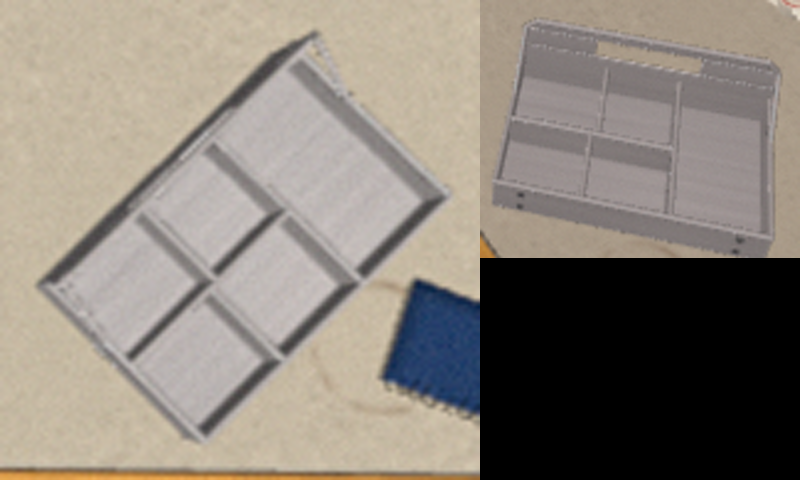

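```bash
cat > caddy.py <<'E'
from h import *
from scipy.optimize import least_squares
T=[((-68.5,112,42),(202,440)),((-68.5,-112,42),(450,190)),((68.5,112,90),(40,285)),((68.5,-112,90),(316,35)),((-4,-31.5,42),(285,211))]
S=[((-68.5,112,42),(493,182)),((-68.5,-112,42),(774,238)),((68.5,112,90),(527,22)),((68.5,-112,90),(779,66))]
ct=cam("top")[1:];cs=cam("side")[1:]
def w(m,p): c,s=np.cos(p[2]),np.sin(p[2]); return (p[0]+c*m[0]-s*m[1],p[1]+s*m[0]+c*m[1],m[2])
def f(p):
    r=[proj(w(m,p),*ct)-(375+u/4,180+v/4) for m,(u,v) in T]+[proj(w(m,p),*cs)-(280+(u-480)/2.46,275+v/2.46) for m,(u,v) in S]
    return np.ravel(r)
if __name__=="__main__":
    r=least_squares(f,[461,-287,.73]);print(r.x,np.degrees(r.x[2]));print(r.fun.reshape(-1,2).round(1))
    for n,m in dict(sachet=(0,-71,8),f1=(-35.5,4,8),f2=(-35.5,75,8),hot=(31.5,1,8),ket=(31.5,72,8)).items(): print(n,np.round(w(m,r.x),1))
E
python3 caddy.py
python3 - <<'E'
import cv2,numpy as np
t=cv2.imread("pics/top0.png");s=cv2.imread("pics/side0.png")
def z(i,x,y,w,h,k): return cv2.resize(i[y:y+h,x:x+w],None,fx=k,fy=k,interpolation=cv2.INTER_CUBIC)
o=np.zeros((600,800,3),np.uint8)
for im,x,y in((z(t,160,220,50,60,5),0,0),(z(t,290,160,50,60,5),260,0),(z(t,230,170,50,60,5),520,0),(z(s,165,150,60,55,5),0,305),(z(s,280,160,50,59,5),310,305)): o[y:y+im.shape[0],x:x+im.shape[1]]=im[:600-y]
cv2.imwrite("pics/c2.png",o)
E
```

```text
[ 465.03667762 -288.60942884    0.7722008 ] 44.24384699215482
[[ 0.7  1.3]
 [ 0.5  1.3]
 [ 5.4 -0.9]
 [ 0.4 -1.9]
 [ 0.5 -0.2]
 [-1.  -0.7]
 [-1.1 -0.5]
 [-2.  -2.8]
 [ 0.5 -2.2]]
sachet [ 514.6 -339.5    8. ]
f1 [ 436.8 -310.5    8. ]
f2 [ 387.3 -259.6    8. ]
hot [ 486.9 -265.9    8. ]
ket [ 437.4 -215.1    8. ]
```

View pics/c2.png

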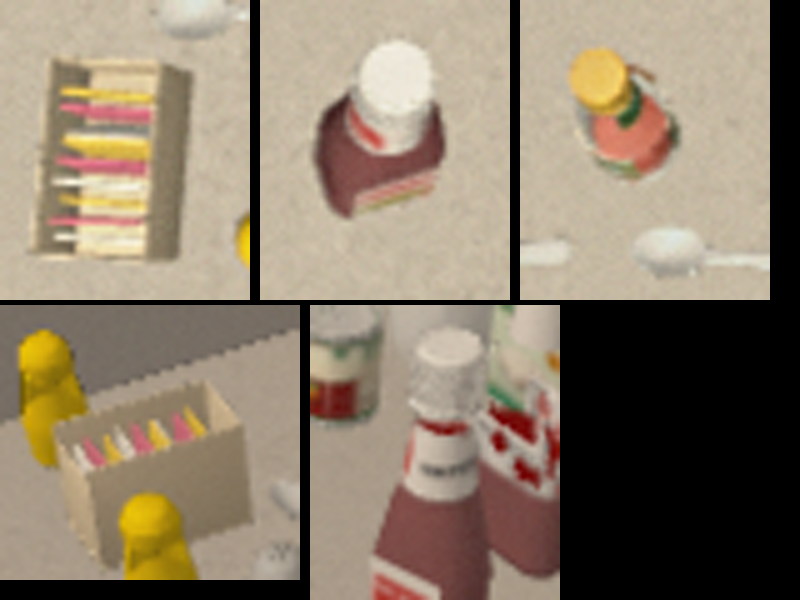

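```bash
cat > fit.py <<'E'
from h import *
from caddy import w,ct,cs,T,S
import caddy
T[:]=[a for i,a in enumerate(T) if i!=2]+[((-67,-31.5,42),(357,281)),((-67,39.5,42),(281,357)),((-4,110.5,42),(128,357)),((67,-31.5,42),(210,146)),((67,33.5,42),(138,212))]
r=caddy.least_squares(caddy.f,[461,-287,.73],loss="soft_l1");CAD=r.x
if __name__=="__main__":
    print(r.x,np.degrees(r.x[2]));print(r.fun.reshape(-1,2).round(1).tolist())
    # tray
    P=[((48,60),75),((160,62),75),((33,255),68),((150,258),68)]
    pts=[ray((160+u/5,220+v/5),z,*ct) for (u,v),z in P]; print("tray",np.round(pts,0).tolist(),np.mean(pts,0))
    rect=lambda a,b,z:[(x,y,z) for x,y in((-a,-b),(a,-b),(a,b),(-a,b))]
    circ=lambda d,z:[(d/2*np.cos(k),d/2*np.sin(k),z) for k in np.linspace(0,6.283,25)]
    def fit(name,M,idx=None,near=None):
        obs=[];c2=[]
        for n,c in(("top",ct),("side",cs)):
            ds=[d for d in arm.look_for(n,name)]
            if near is not None: ds.sort(key=lambda d:np.hypot(*(ray(d["box"][:2],50,*c)-np.array(near+(50,)))[:2]))
            b=ds[0]["box"]; obs.append((b[0]-b[2]/2,b[1]-b[3]/2,b[0]+b[2]/2,b[1]+b[3]/2))
        def f(p):
            o=[]
            for c,b in zip((ct,cs),obs):
                q=np.array([proj(w(m,(p[0],p[1],0)),*c) for m in M]); o+=list(np.r_[q.min(0),q.max(0)]-b)
            return o
        r=caddy.least_squares(f,near,loss="soft_l1"); print(name,r.x.round(1),np.round(f(r.x),1))
    sh=circ(44,0)+circ(44,70)+circ(30,90)
    cam("top");cam("side")
    fit("salt_shaker",sh,near=(433,10)); fit("pepper_shaker",sh,near=(433,189))
    fit("hot_sauce",circ(48,0)+circ(48,90)+circ(22,184),near=(577,186))
    k=rect(24,31,0); 
    for name,c in(("top",ct),("side",cs)):
        im=cv2.imread(f"pics/{name}0.png")
        K=5
        x0,y0,ww,hh=(290,165,50,50) if name=="top" else (270,155,60,90)
        g=cv2.resize(im[y0:y0+hh,x0:x0+ww],None,fx=K,fy=K,interpolation=cv2.INTER_CUBIC); outs=[]
        for yaw in(16,106):
            h=g.copy()
            for poly in(rect(24.5,31.5,0),rect(24.5,31.5,130),circ(37,229)):
                q=[(proj(w(m,(585,27,np.radians(yaw))),*c)-(x0,y0)+.5)*K for m in poly]
                cv2.polylines(h,[np.int32(q)],True,(0,255,0),1)
            outs.append(h)
        o=np.hstack(outs); globals()[name+"_o"]=o
    o=np.zeros((600,800,3),np.uint8)
    a=cv2.resize(top_o,None,fx=.8,fy=.8);o[:200,:400]=a[:200,:400];b=cv2.resize(side_o,None,fx=.66,fy=.66);o[:b.shape[0],402:402+b.shape[1]]=b[:,:398]
    im=cv2.imread("pics/top0.png");g=cv2.resize(im[180:300,375:495],None,fx=3.3,fy=3.3)
    for poly in(rect(68.5,112,0),rect(68.5,112,42),[(68.5,-112,90),(68.5,112,90),(65.5,112,90),(65.5,-112,90)],[(-67,-31.5,42),(67,-31.5,42)],[(-4,-31.5,42),(-4,112,42)]):
        q=[(proj(w(m,CAD),*ct)-(375,180)+.5)*3.3 for m in poly]; cv2.polylines(g,[np.int32(q)],True,(0,255,0),1)
    o[204:600,:396]=g[:396]
    cv2.imwrite("pics/c3.png",o)
E
python3 fit.py
```

```text
[ 465.66365587 -289.25957501    0.77015454] 44.126604447093406
[[0.9, 1.0], [0.8, 1.2], [0.8, -2.2], [0.8, -0.5], [1.5, 0.1], [0.9, 0.9], [0.7, 2.2], [-1.3, -4.2], [-1.1, -3.2], [-0.6, -0.7], [-0.7, -0.3], [-1.5, -2.8], [1.0, -2.1]]
tray [[478.0, 386.0, 75.0], [478.0, 329.0, 75.0], [381.0, 391.0, 68.0], [380.0, 331.0, 68.0]] [429.4338888  358.99688022  71.5       ]
salt_shaker [437.7  15.3] [ 1.8 -3.7  3.8  0.6 -1.9 -3.5 -0.6 -1.8]
pepper_shaker [431.1 186.7] [ 1.2 -1.6  0.7  0.3 -0.8 -3.4 -0.9 -0.7]
hot_sauce [578.9 187.4] [-0.5  0.6  0.6 -2.9  0.7  1.1 -2.3 -0.4]
```

View pics/c3.png

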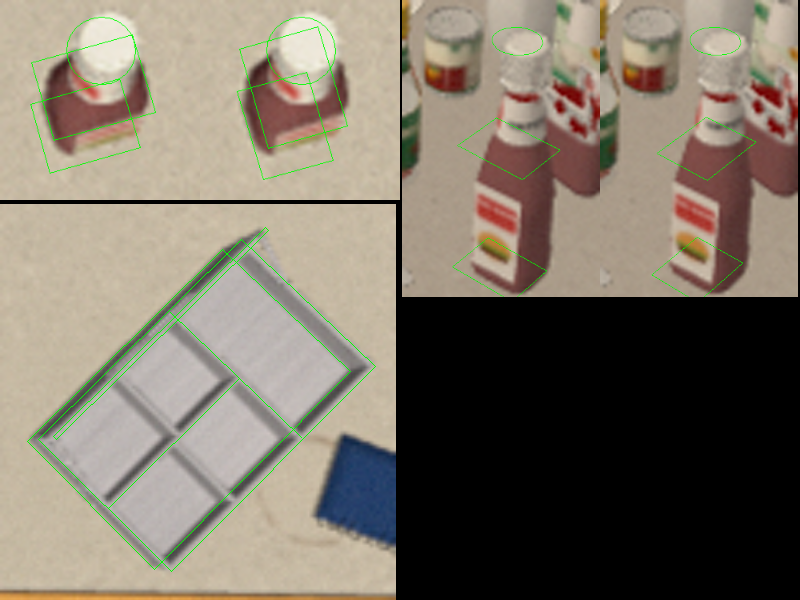

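```bash
python3 - <<'E'
from h import *
from caddy import w,ct,cs
from scipy.optimize import least_squares
o=np.zeros((600,800,3),np.uint8)
# cap centre triangulation
pt=(290+107/4-.5,165+45/4-.5);ps=(270+(525-402)/3.3-.5,155+41/3.3-.5)
f=lambda p:np.r_[proj((p[0],p[1],229),*ct)-pt,proj((p[0],p[1],229),*cs)-ps]
r=least_squares(f,[587,25]);print(r.x,r.fun)
for n,c,(x0,y0,ww,hh),X in(("top",ct,(294,165,40,45),0),("side",cs,(285,185,40,60),405)):
    im=cv2.imread(f"pics/{n}0.png");k=10
    o_=cv2.resize(im[y0:y0+hh,x0:x0+ww],None,fx=k,fy=k,interpolation=cv2.INTER_CUBIC)
    o[:o_.shape[0],X:X+395]=o_[:600,:395]
cv2.imwrite("pics/c4.png",o)
E
```

```text
[588.73282593  23.73814448] [ 0.03458029 -0.23402508 -0.23818305  0.22157229]
```

View pics/c4.png

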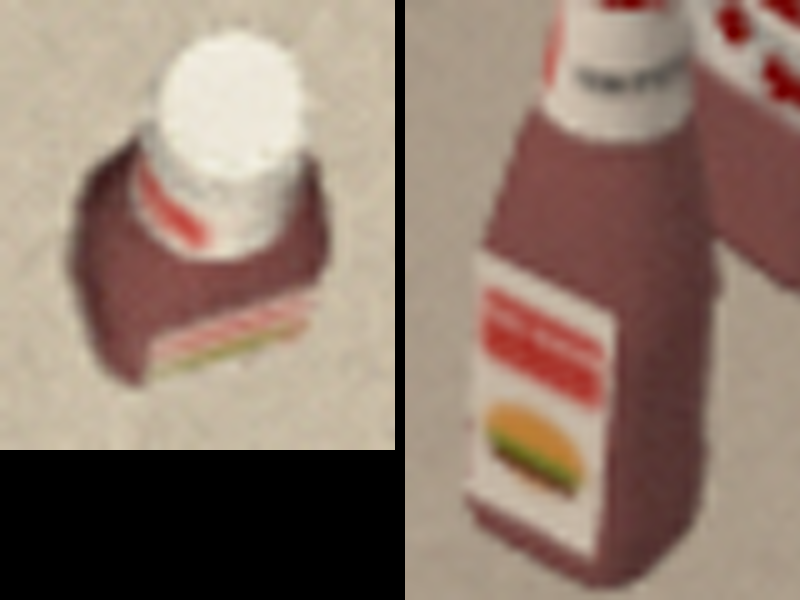

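```bash
python3 - <<'E'
from h import *
from caddy import ct,cs
for z,P in((0,((465,505),(605,588),(700,515))),(10,((465,490),(600,560),(700,505))),(90,((478,250),(615,320),(718,290)))):
    q=[ray((285+(u-405)/10-.5+.05,185+v/10-.45),z,*cs)[:2] for u,v in P]
    print(z,np.round(q,0).tolist(),[ (np.linalg.norm(b-a).round(),np.degrees(np.arctan2(*(b-a)[::-1])).round()) for a,b in((q[0],q[1]),(q[1],q[2]))])
for z,P in((80,((148,365),(310,320))),(100,((135,385),(75,250))),):
    q=[ray((294+u/10-.45,165+v/10-.45),z,*ct)[:2] for u,v in P]; d=q[1]-q[0];print(z,np.round(q,0),np.linalg.norm(d),np.degrees(np.arctan2(d[1],d[0])))
E
```

```text
0 [[567.0, 43.0], [580.0, -5.0], [620.0, 4.0]] [(np.float64(49.0), np.float64(-75.0)), (np.float64(41.0), np.float64(13.0))]
10 [[564.0, 40.0], [579.0, -3.0], [616.0, -0.0]] [(np.float64(45.0), np.float64(-71.0)), (np.float64(37.0), np.float64(4.0))]
90 [[569.0, 46.0], [582.0, 3.0], [612.0, -2.0]] [(np.float64(45.0), np.float64(-72.0)), (np.float64(31.0), np.float64(-9.0))]
80 [[558.  36.]
 [569.  -4.]] 42.08905253257997 -74.12294358033687
100 [[549.  40.]
 [583.  55.]] 36.77244812135379 23.589183653378722
```

```bash
python3 - <<'E'
from h import *
from caddy import w,ct,cs
from scipy.optimize import least_squares
import itertools
im={n:cv2.imread(f"pics/{n}0.png") for n in("top","side")}
# silhouette by grabcut-ish: reddish pixels
masks={}
for n,(x0,y0,x1,y1) in(("top",(296,165,334,212)),("side",(285,196,317,250))):
    i=im[n].astype(int); m=np.zeros(i.shape[:2],np.uint8)
    bg=i[y0:y1,x0:x1]; chroma=(i[...,2]-i[...,1]); sel=(chroma>25)
    lab=((i.min(2)>120)&0); m[y0:y1,x0:x1]=sel[y0:y1,x0:x1]; masks[n]=m
    cnt=max(cv2.findContours(m,cv2.RETR_EXTERNAL,cv2.CHAIN_APPROX_NONE)[0],key=cv2.contourArea)[:,0,:]
    h=cv2.convexHull(cnt)[:,0,:].astype(float); masks[n]=h; print(n,h.min(0),h.max(0))
dirs={"top":[0,30,60,90,120,150,180],"side":[0,30,60,90,120,150,180]} # deg, image (right=0, down=90)
def model(x,y,yaw,a,b,r,zt):
    P=[]
    for z in(2,zt):
        for sx,sy in itertools.product((-1,1),(-1,1)):
            for k in np.linspace(0,2*np.pi,17): P.append(w((sx*(a-r)+r*np.cos(k),sy*(b-r)+r*np.sin(k),z),(x,y,yaw)))
    return P
def f(p,a,b):
    P=model(p[0],p[1],p[2],a,b,abs(p[3]),p[4]); o=[]
    for n,c in(("top",ct),("side",cs)):
        q=np.array([proj(m,*c) for m in P])
        for d in dirs[n]:
            v=np.array([np.cos(np.radians(d)),np.sin(np.radians(d))]); o.append((q@v).max()-(masks[n]@v).max())
    o+=[(p[0]-588.7)/3,(p[1]-23.7)/3,(p[3]-8)/5,(p[4]-95)/10]
    return o
for a,b in((24.5,31.5),(31.5,24.5)):
  for y0 in(0.05,.28,.5):
    r=least_squares(f,[588,24,y0,8,95],args=(a,b),loss="soft_l1"); print(a,b,r.cost.round(2),r.x.round(2),np.round(r.fun,1))
E
```

```text
top [301. 180.] [326. 203.]
side [291. 196.] [316. 243.]
24.5 31.5 4.14 [5.9159e+02 2.3080e+01 2.7000e-01 2.2180e+01 9.4260e+01] [ 0.6 -0.7  0.1  0.2  0.1  1.   0.4 -0.3  1.2  0.5  0.   0.2  0.1  0.2
  1.  -0.2  2.8 -0.1]
24.5 31.5 4.14 [5.9159e+02 2.3090e+01 2.7000e-01 2.2180e+01 9.4260e+01] [ 0.6 -0.7  0.1  0.2  0.1  1.   0.4 -0.3  1.2  0.5  0.   0.2  0.1  0.2
  1.  -0.2  2.8 -0.1]
24.5 31.5 4.14 [5.9159e+02 2.3080e+01 2.7000e-01 2.2180e+01 9.4260e+01] [ 0.6 -0.7  0.1  0.2  0.1  1.   0.4 -0.3  1.2  0.5  0.   0.2  0.1  0.2
  1.  -0.2  2.8 -0.1]
31.5 24.5 4.14 [591.59  23.09   1.84  22.18  94.26] [ 0.6 -0.7  0.1  0.2  0.1  1.   0.4 -0.3  1.2  0.5  0.   0.2  0.1  0.2
  1.  -0.2  2.8 -0.1]
31.5 24.5 5.21 [5.9615e+02 2.4460e+01 3.6000e-01 1.3470e+01 9.3880e+01] [-0.6 -0.5  0.7  1.3 -0.  -1.   0.4  1.2  0.2 -0.6  0.2  1.   0.6 -0.3
  2.5  0.3  1.1 -0.1]
31.5 24.5 5.21 [5.9614e+02 2.4460e+01 3.6000e-01 1.3480e+01 9.3880e+01] [-0.6 -0.5  0.7  1.3 -0.  -1.   0.4  1.2  0.2 -0.6  0.2  1.   0.6 -0.3
  2.5  0.3  1.1 -0.1]
```

```bash
cat > d.py <<'E'
import sys
from h import *
from scipy.spatial.transform import Rotation as Q
def show():
    s=arm.read_state(); R=Q.from_quat(s["ee_rot"]).as_matrix()
    print("t",round(s["clock"],1),"p",np.round(s["position"],1),"th",round(np.degrees(np.arctan2(R[1,0],R[0,0])),1),"tilt",round(np.degrees(np.arccos(-R[2,2])),2),"w",round(s["gripper_width"],1),"g",round(s["grasp_force"],1),"F",np.round(s["contact_force"],1),"j",np.degrees(s["joints"]).round())
    return s,R
def go(x,y,z,th):
    s,R=show(); d=R.T@(np.array([x,y,z])-s["position"])/1000
    c,sn=np.cos(np.radians(th)),np.sin(np.radians(th)); T=np.array([[c,sn,0],[sn,-c,0],[0,0,-1]])
    print("delta m",d.round(4),"rot deg",np.degrees(Q.from_matrix(R.T@T).as_rotvec()).round(2))
if len(sys.argv)>4: go(*map(float,sys.argv[1:5]))
else: show()
E
python3 d.py 430 358 150 -2
```

```text
t 1.8 p [255.3 570.5 231.3] th -24.1 tilt 0.0 w 85.3 g 0.0 F [ 0.3 -0.3 -0.1] j [ 81.  22.   0.  -0. -68. -15.]
delta m [0.2463 0.1225 0.0813] rot deg [ -0.     0.   -22.11]
```

>>> {"op": "servo_tool", "data": {"increments": [[0.95,0.06,0.03,0.02,0,0,-6],[0.9,0.12,0.06,0.04,0,0,-12],[0.9,0.18,0.09,0.06,0,0,-18],[0.9,0.23,0.115,0.075,0,0,-22],[0.9,0.246,0.1225,0.081,0,0,-22],[0.9,0.246,0.1225,0.081,0,0,-22],[0.9,0.246,0.1225,0.13,0,0,-22],[0.9,0.246,0.1225,0.17,0,0,-22],[0.9,0.246,0.1225,0.191,0,0,-22],[0.9,0.246,0.1225,0.191,0,0,-22]]}}

```text
clock: 3.05
position: [428.8, 358.3, 39.1]
ee_rot: [1.0, -0.018, -0.001, 0.001]
contact_force: [0.1, 0.4, 0.2]
gripper_width: 76.4
grasp_force: 0.0
```

```bash
python3 d.py; python3 - <<'E'
from h import *
o=[]
for n,b in(("top",(120,200,100,100)),("side",(130,130,100,100))):
    c=cam(n)[0];x,y,w,h=b;o.append(cv2.resize(c[y:y+h,x:x+w],(400,400),interpolation=cv2.INTER_CUBIC))
cv2.imwrite("pics/g1.png",cv2.cvtColor(np.hstack(o),cv2.COLOR_RGB2BGR))
E
```

```text
t 3.0 p [428.8 358.3  39.1] th -2.0 tilt 0.18 w 76.4 g 0.0 F [0.1 0.4 0.2] j [ 56.  28. -22.  -0. -40.  31.]
```

View pics/g1.png

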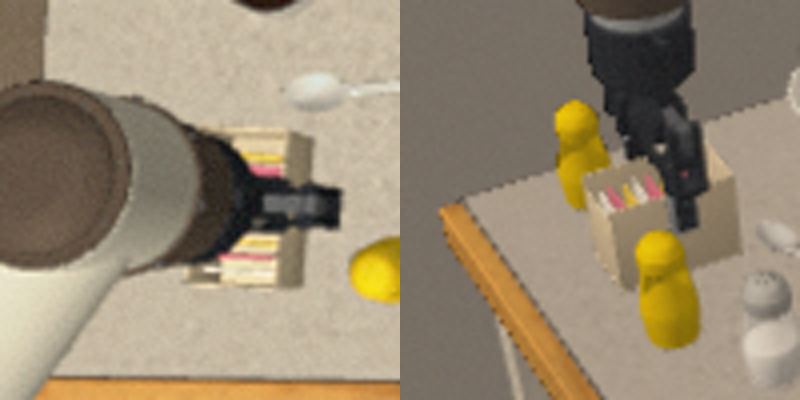

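>>> {"op": "servo_tool", "data": {"increments": [[0,0,0,0,0,0,0],[0,0,0,0,0,0,0],[0,0,0,0,0,0,0],[0,0,0,0,0,0,0],[0,0,0,0,0,0,0],[0,0,0,-0.01,0,0,0],[0,0,0,-0.03,0,0,0],[0,0,0,-0.06,0,0,0],[0,0,0,-0.1,0,0,0],[0,0,0,-0.12,0,0,0],[0,0,0,-0.12,0,0,0]]}}

```text
clock: 4.53
position: [430.2, 358.6, 162.2]
ee_rot: [1.0, -0.019, 0.001, -0.002]
contact_force: [-0.6, 0.1, -1.4]
gripper_width: 56.8
grasp_force: 63.9
```

```bash
python3 d.py 514 -341 160 44.2; python3 - <<'E'
from h import *
c=cam("side")[0][40:240,100:300];cv2.imwrite("pics/g2.png",cv2.cvtColor(cv2.resize(c,(500,500)),cv2.COLOR_RGB2BGR))
E
```

```text
t 4.5 p [430.2 358.6 162.2] th -2.1 tilt 0.22 w 56.8 g 63.9 F [-0.6  0.1 -1.4] j [ 56.  19. -15.  -0. -56.  31.]
delta m [1.097e-01 6.960e-01 1.000e-04] rot deg [ -0.13  -0.18 -46.32]
```

View pics/g2.png

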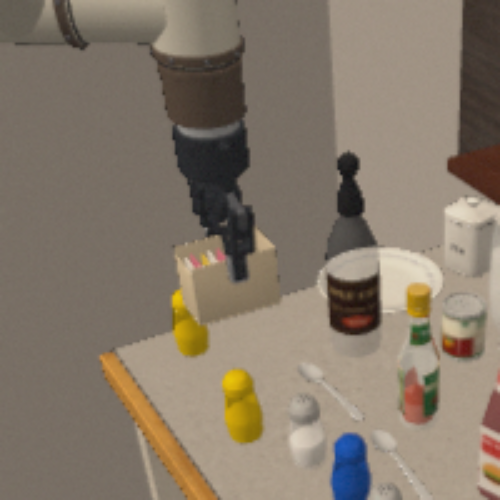

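>>> {"op": "servo_tool", "data": {"increments": [[0,0,0.02,-0.005,0,0,0],[0,0,0.06,-0.005,0,0,0],[0,0,0.11,-0.005,0,0,0],[0,0,0.16,-0.005,0,0,0],[0,0.005,0.215,-0.005,0,0,0],[0,0.01,0.27,-0.005,0,0,0],[0,0.02,0.325,-0.005,0,0,-6],[0,0.03,0.38,-0.005,0,0,-14],[0,0.04,0.435,-0.005,0,0,-22],[0,0.055,0.49,-0.005,0,0,-30],[0,0.07,0.54,-0.005,0,0,-37],[0,0.08,0.58,-0.005,0,0,-42]]}}

```text
clock: 6.08
position: [486.8, -226.8, 164.1]
ee_rot: [0.94, 0.342, -0.001, -0.001]
contact_force: [0.2, 1.7, -1.5]
gripper_width: 56.9
grasp_force: 64.1
```

```bash
python3 d.py 515.5 -341 160 44.2
```

```text
t 6.1 p [ 486.8 -226.8  164.1] th 40.0 tilt 0.17 w 56.9 g 64.1 F [ 0.2  1.7 -1.5] j [ -8.  17. -17.  -0. -56. 138.]
delta m [-0.0514  0.106   0.0039] rot deg [-0.14  0.1  -4.24]
```

>>> {"op": "servo_tool", "data": {"increments": [[0,-0.02,0.04,0.004,0,0,-2],[0,-0.04,0.08,0.004,0,0,-4],[0,-0.0514,0.106,0.004,0,0,-4.2],[0,-0.0514,0.106,0.004,0,0,-4.2],[0,-0.0514,0.106,0.03,0,0,-4.2],[0,-0.0514,0.106,0.06,0,0,-4.2],[0,-0.0514,0.106,0.06,0,0,-4.2]]}}

```text
clock: 6.95
position: [513.9, -337.2, 102.3]
ee_rot: [0.927, 0.375, -0.003, -0.003]
contact_force: [-0.3, -0.4, -1.5]
gripper_width: 56.7
grasp_force: 64.1
```

```bash
cat > look.py <<'E'
import sys
from h import *
from fit import CAD
from caddy import w
name=sys.argv[1]; o=[]
for n,b in(("top",(370,170,130,130)),("side",(270,200,150,190))):
    c,K,R,t=cam(n);x,y,ww,h=b;k=400/ww if n=="top" else 3.15
    if len(sys.argv)<=2:
      pass
    g=cv2.resize(c[y:y+h,x:x+ww],None,fx=k,fy=k,interpolation=cv2.INTER_CUBIC)
    g=g[:600,:400]; g=cv2.copyMakeBorder(g,0,600-g.shape[0],0,400-g.shape[1],cv2.BORDER_CONSTANT); o.append(g)
cv2.imwrite(f"pics/{name}.png",cv2.cvtColor(np.hstack(o),cv2.COLOR_RGB2BGR))
E
python3 d.py 515.5 -341 47 44.2; python3 look.py p1
```

```text
t 7.0 p [ 513.9 -337.2  102.3] th 44.1 tilt 0.47 w 56.7 g 64.1 F [-0.3 -0.4 -1.5] j [-18.  28. -10.  -0. -52. 152.]
delta m [-0.0013  0.0043  0.0553] rot deg [-0.43  0.18 -0.12]
```

View pics/p1.png

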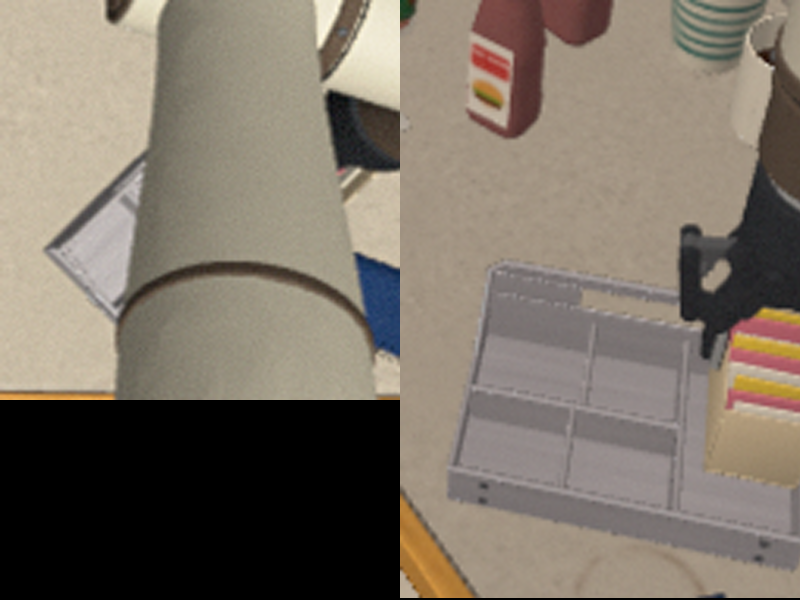

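>>> {"op": "servo_tool", "data": {"increments": [[0,-0.001,0.003,0.015,0,0,0],[0,-0.001,0.003,0.03,0,0,0],[0,-0.001,0.003,0.045,0,0,0],[0,-0.001,0.003,0.05,0,0,0],[0,-0.001,0.003,0.05,0,0,0]]}}

```text
clock: 7.78
position: [518.1, -341.5, 54.6]
ee_rot: [0.927, 0.375, -0.0, -0.0]
contact_force: [0.0, -0.3, -0.9]
gripper_width: 56.5
grasp_force: 64.1
```

```bash
python3 d.py 515.5 -341 47 44.2
```

```text
t 7.8 p [ 518.1 -341.5   54.6] th 44.1 tilt 0.07 w 56.5 g 64.1 F [ 0.  -0.3 -0.9] j [-18.  31. -12.   0. -47. 153.]
delta m [-0.0015 -0.0021  0.0076] rot deg [-0.06  0.04 -0.1 ]
```

>>> {"op": "servo_tool", "data": {"increments": [[0,0,0,0.004,0,0,0],[0,0,0,0.007,0,0,0],[0,0,0,0.007,0,0,0],[0,0,0,0.007,0,0,0]]}}

```text
clock: 8.28
position: [518.6, -341.7, 50.0]
ee_rot: [0.927, 0.376, 0.0, 0.001]
contact_force: [-1.8, 1.6, 5.6]
gripper_width: 57.0
grasp_force: 64.8
```

>>> {"op": "servo_tool", "data": {"increments": [[0.78,0,0,0,0,0,0],[0.78,0,0,0,0,0,0],[0.78,0,0,0,0,0,0],[0.85,0,0,-0.03,0,0,0],[0.85,0,0,-0.07,0,0,0],[0.85,0,0,-0.11,0,0,0],[0.85,0,0,-0.13,0,0,0],[0.85,0,0,-0.13,0,0,0]]}}

```text
clock: 9.28
position: [519.2, -341.9, 180.1]
ee_rot: [0.927, 0.375, 0.001, 0.001]
contact_force: [-0.4, 0.2, -0.1]
gripper_width: 72.6
grasp_force: 0.0
```

```bash
python3 d.py 437 15 150 134
```

```text
t 9.3 p [ 519.2 -341.9  180.1] th 44.1 tilt 0.24 w 72.6 g 0.0 F [-0.4  0.2 -0.1] j [-18.  24.  -4.   0. -62. 153.]
delta m [ 0.1893 -0.3136  0.0292] rot deg [  0.25   0.09 -89.91]
```

>>> {"op": "servo_tool", "data": {"increments": [[0.85,0.02,-0.03,0,0,0,8],[0.85,0.045,-0.075,0,0,0,18],[0.85,0.07,-0.12,0,0,0,28],[0.85,0.095,-0.165,0,0,0,38],[0.85,0.12,-0.205,0,0,0,48],[0.85,0.145,-0.245,0.01,0,0,58],[0.85,0.165,-0.28,0.02,0,0,68],[0.85,0.18,-0.303,0.03,0,0,78],[0.85,0.186,-0.313,0.03,0,0,87],[0.85,0.186,-0.313,0.03,0,0,90],[0.85,0.186,-0.313,0.03,0,0,90]]}}

```text
clock: 10.65
position: [433.2, 12.6, 147.1]
ee_rot: [0.921, -0.39, -0.001, 0.001]
contact_force: [0.8, 0.4, 0.5]
gripper_width: 72.8
grasp_force: 0.0
```

```bash
python3 d.py 435 12 38 -46; cat > look2.py <<'E'
import sys
from h import *
name=sys.argv[1]; bx=list(map(int,sys.argv[2:6])); o=[]
for n,b in(("top",bx[:2]),("side",bx[2:])):
    c=cam(n)[0]; x,y=max(0,b[0]-50),max(0,b[1]-50); g=c[y:y+100,x:x+100]; o.append(cv2.resize(g,(400,400),interpolation=cv2.INTER_CUBIC))
cv2.imwrite(f"pics/{name}.png",cv2.cvtColor(np.hstack(o),cv2.COLOR_RGB2BGR))
E
python3 look2.py s1 317 245 255 235
```

```text
t 10.7 p [433.2  12.6 147.1] th -45.9 tilt 0.15 w 72.8 g 0.0 F [0.8 0.4 0.5] j [ 23.   8. -32.  -0. -50.  21.]
delta m [ 0.0018 -0.0011  0.1091] rot deg [0.13 0.07 0.14]
```

View pics/s1.png

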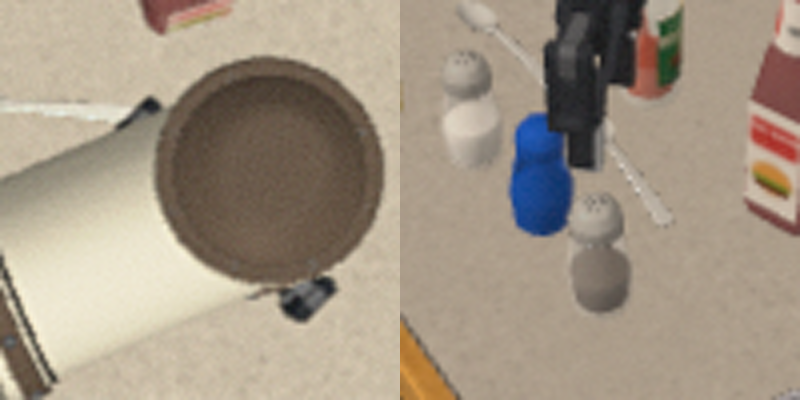

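```bash
python3 - <<'E'
from h import *
from caddy import ct,cs
from scipy.optimize import least_squares
im=cv2.imread("pics/top0.png")
# cap centres: salt / pepper
for n,ps,pt,zb,pb in(("salt",(254.3,238.6),(316,251),3,(255,257)),("pepper",(221.7,203),(248,251),3,(223,222))):
    print(n,"cap side",ray(ps,80,*cs).round(),"cap top",ray(pt,80,*ct).round(),"glass-middle side",ray((ps[0]+1, pb[1]-4),30,*cs).round())
s=cv2.resize(im[235:270,230:335],None,fx=7.5,fy=7.5,interpolation=cv2.INTER_CUBIC);cv2.imwrite("pics/caps.png",s)
E
```

```text
salt cap side [432.  13.  80.] cap top [433.  18.  80.] glass-middle side [433.  12.  30.]
pepper cap side [430. 181.  80.] cap top [432. 185.  80.] glass-middle side [428. 177.  30.]
```

View pics/caps.png

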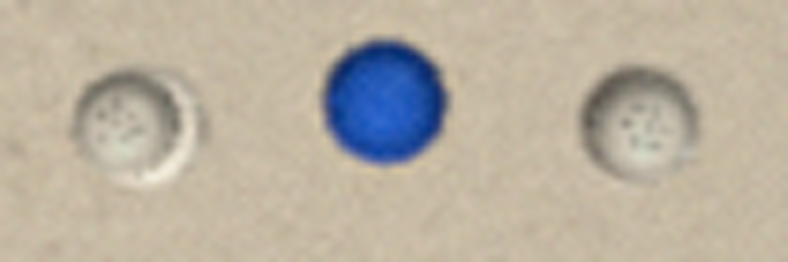

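>>> {"op": "servo_tool", "data": {"increments": [[0.85,-0.002,-0.002,0.04,0,0,0],[0.85,-0.002,-0.002,0.08,0,0,0],[0.85,-0.002,-0.002,0.105,0,0,0],[0.85,-0.002,-0.002,0.105,0,0,0],[0.4,-0.002,-0.002,0.105,0,0,0],[0,-0.002,-0.002,0.105,0,0,0],[0,-0.002,-0.002,0.105,0,0,0],[0,-0.002,-0.002,0.105,0,0,0],[0,-0.002,-0.002,0.105,0,0,0],[0,-0.002,-0.002,0.105,0,0,0]]}}

```text
clock: 12.1
position: [435.4, 16.0, 45.0]
ee_rot: [0.921, -0.39, 0.001, -0.001]
contact_force: [0.2, -1.1, 4.8]
gripper_width: 34.0
grasp_force: 58.8
```

```bash
python3 d.py 436.8 -311 150 -45.8; python3 look2.py s2 317 245 255 235
```

```text
t 12.1 p [435.4  16.   45. ] th -45.9 tilt 0.22 w 34.0 g 58.8 F [ 0.2 -1.1  4.8] j [ 24.  18. -39.   0. -33.  20.]
delta m [ 0.2358  0.2263 -0.1054] rot deg [-0.19 -0.1  -0.07]
```

View pics/s2.png

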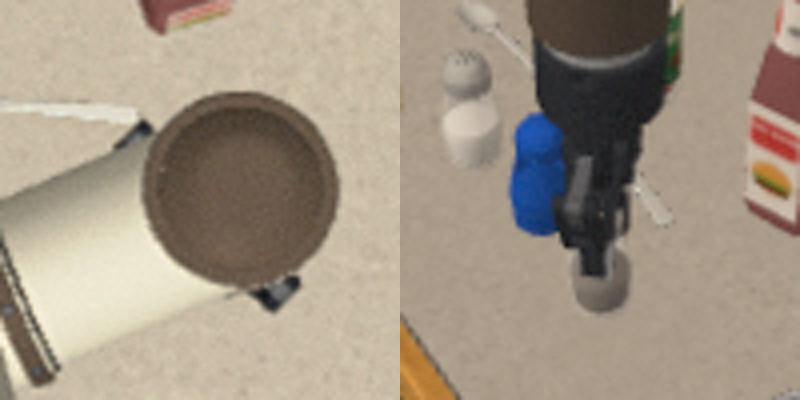

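>>> {"op": "servo_tool", "data": {"increments": [[0.85,0,0,0,0,0,0],[0.85,0,0,0,0,0,0],[0.85,0,0,0,0,0,0],[0.85,0,0,0.01,0,0,0],[0.85,0,0,0.02,0,0,0],[0.85,0,0,0.02,0,0,0],[0.4,0,0,0.02,0,0,0],[0,0,0,0.02,0,0,0],[0,0,0,0.02,0,0,0],[0,0,0,0.02,0,0,0],[0,0,0,0.02,0,0,0]]}}

```text
clock: 13.58
position: [434.6, 15.7, 24.0]
ee_rot: [0.921, -0.39, 0.001, -0.0]
contact_force: [-0.2, -0.5, 5.3]
gripper_width: 39.2
grasp_force: 60.0
```

```bash
python3 d.py 436.8 -311 150 -45.8
```

```text
t 13.6 p [434.6  15.7  24. ] th -45.9 tilt 0.08 w 39.2 g 60.0 F [-0.2 -0.5  5.3] j [ 24.  21. -40.   0. -29.  20.]
delta m [ 0.2361  0.2257 -0.1261] rot deg [-0.07 -0.04 -0.09]
```

>>> {"op": "servo_tool", "data": {"increments": [[0,0,0,-0.02,0,0,0],[0,0,0,-0.06,0,0,0],[0,0,0,-0.1,0,0,0],[0,0,0,-0.125,0,0,0],[0,0,0,-0.125,0,0,0]]}}

```text
clock: 14.2
position: [435.0, 15.9, 149.8]
ee_rot: [0.921, -0.39, 0.002, -0.002]
contact_force: [-0.1, -0.1, -1.7]
gripper_width: 39.8
grasp_force: 61.1
```

```bash
python3 d.py 436.8 -311 150 -45.8; python3 look2.py s3 317 245 265 205
```

```text
t 14.2 p [435.   15.9 149.8] th -45.9 tilt 0.28 w 39.8 g 61.1 F [-0.1 -0.1 -1.7] j [ 24.   8. -32.  -0. -50.  20.]
delta m [ 0.2361  0.2262 -0.0008] rot deg [-0.26 -0.09 -0.12]
```

View pics/s3.png

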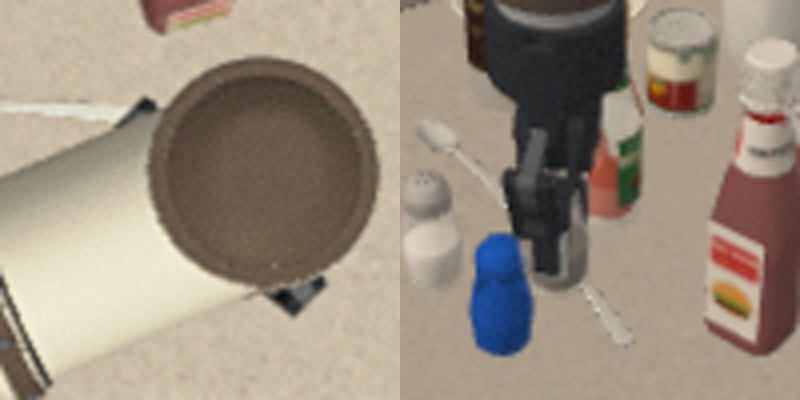

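>>> {"op": "servo_tool", "data": {"increments": [[0,0,0,0.04,0,0,0],[0,0,0,0.08,0,0,0],[0,0,0,0.115,0,0,0],[0,0,0,0.124,0,0,0],[0,0,0,0.125,0,0,0],[0.85,0,0,0.125,0,0,0],[0.85,0,0,0.125,0,0,0],[0.85,0,0,0.122,0,0,0],[0.85,0,0,0.11,0,0,0],[0.85,0,0,0.108,0,0,0],[0.4,0,0,0.108,0,0,0],[0,0,0,0.108,0,0,0]]}}

```text
clock: 15.8
position: [433.6, 15.2, 40.3]
ee_rot: [0.921, -0.39, -0.0, 0.0]
contact_force: [-3.1, -2.8, 11.6]
gripper_width: 37.3
grasp_force: 28.4
```

>>> {"op": "servo_tool", "data": {"increments": [[0,0,0,0,0,0,0],[0,0,0,0,0,0,0],[0,0,0,0,0,0,0]]}}

```text
clock: 16.18
position: [433.8, 15.1, 40.6]
ee_rot: [0.921, -0.39, -0.0, 0.001]
contact_force: [-1.6, -2.0, 6.1]
gripper_width: 35.2
grasp_force: 58.8
```

>>> {"op": "servo_tool", "data": {"increments": [[0,0,0,-0.02,0,0,0],[0,0,0,-0.06,0,0,0],[0,0,0,-0.1,0,0,0],[0,0,0,-0.1,0,0,0]]}}

```text
clock: 16.68
position: [435.9, 16.2, 142.8]
ee_rot: [0.921, -0.39, 0.002, -0.002]
contact_force: [0.7, 0.8, -2.1]
gripper_width: 35.3
grasp_force: 59.6
```

```bash
python3 d.py 436.8 -311 150 -45.8; python3 - <<'E'
from h import *
cam("side")
for d in arm.look_for("side","salt_shaker")[:4]: print(round(d["p"],2),np.round(d["box"]))
E
```

```text
t 16.7 p [435.9  16.2 142.8] th -45.9 tilt 0.39 w 35.3 g 59.6 F [ 0.7  0.8 -2.1] j [ 24.   9. -32.   0. -48.  20.]
delta m [ 0.2356  0.227  -0.008 ] rot deg [-0.36 -0.15 -0.09]
0.66 [256. 223.  14.  30.]
```

>>> {"op": "servo_tool", "data": {"increments": [[0,0.015,0.015,0,0,0,0],[0,0.045,0.043,0,0,0,0],[0,0.08,0.077,0,0,0,0],[0,0.12,0.115,0,0,0,0],[0,0.16,0.154,0,0,0,0],[0,0.2,0.192,0,0,0,0],[0,0.225,0.217,0,0,0,0],[0,0.236,0.227,0,0,0,0],[0,0.236,0.227,0,0,0,0],[0,0.236,0.227,0,0,0,0]]}}

```text
clock: 18.02
position: [435.0, -310.7, 139.7]
ee_rot: [0.921, -0.39, -0.001, -0.0]
contact_force: [0.1, -0.3, -1.0]
gripper_width: 35.0
grasp_force: 59.6
```

```bash
python3 d.py 437 -311 49 -45.8
```

```text
t 18.0 p [ 435.  -310.7  139.7] th -45.9 tilt 0.09 w 35.0 g 59.6 F [ 0.1 -0.3 -1. ] j [-18.  18. -20.  -0. -52.  62.]
delta m [ 0.0017 -0.0013  0.0907] rot deg [ 0.02  0.09 -0.05]
```

>>> {"op": "servo_tool", "data": {"increments": [[0,0.001,-0.001,0.02,0,0,0],[0,0.001,-0.001,0.05,0,0,0],[0,0.001,-0.001,0.075,0,0,0],[0,0.001,-0.001,0.082,0,0,0],[0,0.001,-0.001,0.085,0,0,0],[0,0.001,-0.001,0.085,0,0,0]]}}

```text
clock: 18.77
position: [437.4, -311.9, 56.1]
ee_rot: [0.921, -0.39, 0.001, 0.0]
contact_force: [-0.4, 0.3, -0.2]
gripper_width: 35.5
grasp_force: 59.6
```

```bash
python3 d.py 437 -311 49 -45.8
```

```text
t 18.8 p [ 437.4 -311.9   56.1] th -45.9 tilt 0.09 w 35.5 g 59.6 F [-0.4  0.3 -0.2] j [-18.  25. -24.   0. -41.  62.]
delta m [-0.0009 -0.0003  0.0071] rot deg [-0.03 -0.08 -0.07]
```

Lower to contact, release with a modest opening, rise.

>>> {"op": "servo_tool", "data": {"increments": [[0,0,0,0.004,0,0,0],[0,0,0,0.007,0,0,0],[0,0,0,0.007,0,0,0]]}}

```text
clock: 19.15
position: [437.1, -312.2, 48.8]
ee_rot: [0.921, -0.39, 0.0, 0.0]
contact_force: [0.1, -0.0, 1.7]
gripper_width: 35.4
grasp_force: 59.9
```

>>> {"op": "servo_tool", "data": {"increments": [[0.7,0,0,0,0,0,0],[0.7,0,0,0,0,0,0],[0.7,0,0,0,0,0,0],[0.75,0,0,-0.03,0,0,0],[0.8,0,0,-0.07,0,0,0],[0.8,0,0,-0.1,0,0,0],[0.8,0,0,-0.1,0,0,0]]}}

```text
clock: 20.02
position: [438.2, -312.6, 151.0]
ee_rot: [0.921, -0.39, 0.003, -0.0]
contact_force: [0.2, -0.2, -1.2]
gripper_width: 68.3
grasp_force: 0.0
```

```bash
python3 d.py 431 185 145 -46;python3 - <<'E'
from h import *
cam("side")
for d in arm.look_for("side","salt_shaker")[:4]: print(round(d["p"],2),np.round(d["box"]))
for d in arm.spot_point("side","salt_shaker")[:4]: print(round(d["p"],2),np.round(d["centre"]))
from caddy import cs
print(proj((437,-311,8),*cs),proj((437,-311,98),*cs))
E
```

```text
t 20.0 p [ 438.2 -312.6  151. ] th -45.9 tilt 0.35 w 68.3 g 0.0 F [ 0.2 -0.2 -1.2] j [-18.  18. -19.   0. -53.  62.]
delta m [-0.3623 -0.3411  0.0048] rot deg [-0.14 -0.32  0.11]
0.62 [342. 345.  18.  32.]
0.86 [341. 355.]
[337.81878215 353.56716439] [343.4211372  328.71749182]
```

>>> {"op": "servo_tool", "data": {"increments": [[0.8,-0.03,-0.028,0,0,0,0],[0.8,-0.07,-0.066,0,0,0,0],[0.8,-0.112,-0.105,0,0,0,0],[0.8,-0.155,-0.146,0,0,0,0],[0.8,-0.2,-0.188,0,0,0,0],[0.8,-0.245,-0.23,0,0,0,0],[0.8,-0.29,-0.273,0,0,0,0],[0.8,-0.33,-0.31,0,0,0,0],[0.8,-0.352,-0.332,0.005,0,0,0],[0.8,-0.362,-0.341,0.005,0,0,0],[0.8,-0.362,-0.341,0.005,0,0,0],[0.8,-0.362,-0.341,0.005,0,0,0]]}}

```text
clock: 21.78
position: [429.6, 184.2, 143.1]
ee_rot: [0.921, -0.391, -0.0, 0.0]
contact_force: [-0.7, -0.6, 0.5]
gripper_width: 68.3
grasp_force: 0.0
```

```bash
python3 d.py 431 185 40 -46
```

```text
t 21.8 p [429.6 184.2 143.1] th -46.0 tilt 0.06 w 68.3 g 0.0 F [-0.7 -0.6  0.5] j [ 43.  12. -28.  -0. -50.   1.]
delta m [ 0.0005 -0.0017  0.1031] rot deg [0.06 0.   0.02]
```

>>> {"op": "servo_tool", "data": {"increments": [[0.8,0,-0.001,0.04,0,0,0],[0.8,0,-0.001,0.08,0,0,0],[0.8,0,-0.001,0.103,0,0,0],[0.8,0,-0.001,0.103,0,0,0],[0.4,0,-0.001,0.103,0,0,0],[0,0,-0.001,0.103,0,0,0],[0,0,-0.001,0.103,0,0,0],[0,0,-0.001,0.103,0,0,0],[0,0,-0.001,0.103,0,0,0],[0,0,-0.001,0.103,0,0,0]]}}

```text
clock: 23.02
position: [431.6, 186.7, 42.1]
ee_rot: [0.921, -0.39, 0.001, -0.001]
contact_force: [0.0, -2.0, 5.9]
gripper_width: 35.0
grasp_force: 58.9
```

```bash
python3 d.py
```

```text
t 23.0 p [431.6 186.7  42.1] th -45.9 tilt 0.2 w 35.0 g 58.9 F [ 0.  -2.   5.9] j [ 43.  21. -35.   0. -34.   1.]
```

>>> {"op": "servo_tool", "data": {"increments": [[0,0,0,-0.02,0,0,0],[0,0,0,-0.06,0,0,0],[0,0,0,-0.105,0,0,0],[0,0.02,0.024,-0.12,0,0,0],[0,0.05,0.059,-0.12,0,0,0],[0,0.083,0.098,-0.12,0,0,0],[0,0.117,0.138,-0.12,0,0,0],[0,0.152,0.179,-0.12,0,0,0],[0,0.187,0.221,-0.12,0,0,0],[0,0.222,0.262,-0.12,0,0,0],[0,0.252,0.297,-0.12,0,0,0],[0,0.275,0.325,-0.12,0,0,0]]}}

```text
clock: 24.52
position: [387.8, -239.3, 160.8]
ee_rot: [0.921, -0.391, 0.001, -0.0]
contact_force: [-0.0, 0.2, -1.0]
gripper_width: 35.3
grasp_force: 59.5
```

```bash
python3 d.py 387.6 -259.9 150 -45.8
```

```text
t 24.5 p [ 387.8 -239.3  160.8] th -46.0 tilt 0.07 w 35.3 g 59.5 F [-0.   0.2 -1. ] j [-11.  10. -28.  -0. -52.  55.]
delta m [0.0147 0.0145 0.0108] rot deg [-0.05 -0.04 -0.19]
```

>>> {"op": "servo_tool", "data": {"increments": [[0,0.0147,0.0145,0.01,0,0,0],[0,0.0147,0.0145,0.01,0,0,0],[0,0.0147,0.0145,0.04,0,0,0],[0,0.0147,0.0145,0.075,0,0,0],[0,0.0147,0.0145,0.095,0,0,0],[0,0.0147,0.0145,0.1,0,0,0],[0,0.0147,0.0145,0.1,0,0,0]]}}

```text
clock: 25.4
position: [388.7, -258.0, 60.9]
ee_rot: [0.921, -0.39, 0.0, -0.0]
contact_force: [0.4, 0.1, -0.9]
gripper_width: 35.1
grasp_force: 59.5
```

```bash
python3 d.py 387.6 -259.9 50 -45.8
```

```text
t 25.4 p [ 388.7 -258.    60.9] th -45.9 tilt 0.05 w 35.1 g 59.5 F [ 0.4  0.1 -0.9] j [-14.  19. -34.   0. -37.  58.]
delta m [0.0006 0.0022 0.0109] rot deg [-0.02 -0.05 -0.05]
```

>>> {"op": "servo_tool", "data": {"increments": [[0,0,0.002,0.004,0,0,0],[0,0,0.002,0.008,0,0,0],[0,0,0.002,0.011,0,0,0],[0,0,0.002,0.011,0,0,0]]}}

```text
clock: 25.9
position: [387.0, -259.8, 50.1]
ee_rot: [0.921, -0.39, 0.0, 0.0]
contact_force: [-1.0, 1.9, 4.8]
gripper_width: 35.1
grasp_force: 60.4
```

>>> {"op": "servo_tool", "data": {"increments": [[0.7,0,0,0,0,0,0],[0.7,0,0,0,0,0,0],[0.7,0,0,0,0,0,0],[0.75,0,0,-0.03,0,0,0],[0.75,0,0,-0.08,0,0,0],[0.75,0,0,-0.13,0,0,0],[0.75,0,0,-0.18,0,0,0],[0.75,0,0,-0.2,0,0,0]]}}

```text
clock: 26.9
position: [387.8, -260.1, 252.7]
ee_rot: [0.921, -0.39, 0.003, -0.0]
contact_force: [-0.1, -0.6, -0.2]
gripper_width: 64.1
grasp_force: 0.0
```

```bash
python3 d.py 579 187 260 -46;python3 - <<'E'
from h import *
from caddy import cs,ct
cam("side")
for th in("salt_shaker","pepper_shaker","sachet_tray","hot_sauce"):
  for d in arm.look_for("side",th)[:5]: print(th,round(d["p"],2),np.round(d["box"]))
for p in((437,-311),(387.6,-260),(517,-341)): print(proj((*p,8),*cs),proj((*p,98),*cs))
# hot sauce cap colour centroid
for n,c0,x0,y0,x1,y1 in(("top",ct,235,170,262,195),("side",cs,257,150,277,178)):
    i=cv2.cvtColor(cv2.imread(f"pics/{n}0.png"),cv2.COLOR_BGR2HSV)[y0:y1,x0:x1]
    m=(i[...,0]>12)&(i[...,0]<32)&(i[...,1]>150); v,u=np.nonzero(m); print(n,m.sum(),u.min()+x0,u.max()+x0,v.min()+y0,v.max()+y0,"cap@173",ray((u.mean()+x0,v.mean()+y0),173,*c0).round(1))
E
```

```text
t 26.9 p [ 387.8 -260.1  252.7] th -45.9 tilt 0.34 w 64.1 g 0.0 F [-0.1 -0.6 -0.2] j [-14.   5. -19.   0. -65.  58.]
delta m [-0.188  -0.4485 -0.0072] rot deg [-0.15 -0.31  0.1 ]
salt_shaker 0.83 [340. 345.  24.  31.]
salt_shaker 0.51 [343. 333. 118. 101.]
pepper_shaker 0.87 [241. 230.  12.  32.]
pepper_shaker 0.84 [197. 205.  18.  24.]
pepper_shaker 0.7 [177. 169.  12.  30.]
sachet_tray 0.93 [380. 335.  36.  66.]
sachet_tray 0.61 [344. 332. 116.  97.]
hot_sauce 0.96 [266. 182.  22.  59.]
[337.81878215 353.56716439] [343.4211372  328.71749182]
[304.16980943 346.77229482] [307.16204586 321.73929434]
[375.8140358  345.58759292] [384.14479963 320.64800303]
top 52 241 254 180 192 cap@173 [574.2 179.  173. ]
side 111 263 271 154 174 cap@173 [571.4 173.1 173. ]
```

```bash
python3 - <<'E'
from h import *
from caddy import cs,ct
print("cap top",ray((245.6,184.8),182,*ct).round(1),"cap side",ray((267,158),175,*cs).round(1))
for n,c in(("top",ct),("side",cs)):
    im=cam(n)[0]; cv2.imwrite(f"pics/{n}1.png",im[...,::-1])
    print(n,[(round(d["p"],2),ray(d["centre"],0,*c).round()) for d in arm.spot_point(n,"hot_sauce")[:2]],[np.round(d["box"],1) for d in arm.look_for(n,"hot_sauce")[:1]])
    print([(round(d["p"],2),ray(d["centre"],0,*c).round()) for d in arm.spot_point(n,"pepper_shaker")[:5]])
i=cv2.imread("pics/side1.png")
h=cv2.cvtColor(i,cv2.COLOR_BGR2HSV)
for v in range(150,176,2): # yellow cap rows
    u=[x for x in range(255,280) if 15<h[v,x,0]<32 and h[v,x,1]>140]; print(v,u[:1],u[-1:],end=" ")
print()
print("pepper area brightness",i[320:350:4,298:314:3].mean(2).round())
E
```

```text
cap top [578.  182.2 182. ] cap side [576.5 180.6 175. ]
top [(0.83, array([587., 183.,   0.]))] [array([251. , 194.2,  21.2,  28.3])]
[(0.77, array([411., 458.,   0.])), (0.75, array([394., 265.,   0.])), (0.64, array([444., 112.,   0.]))]
side [(0.56, array([562., 192.,   0.])), (0.36, array([ 441., -315.,    0.]))] [array([265.5, 182.7,  17.3,  57.4])]
[(0.9, array([446., 101.,   0.])), (0.81, array([420., 462.,   0.])), (0.56, array([ 387., -256.,    0.])), (0.53, array([388., 246.,   0.]))]
150 [] [] 152 [] [] 154 [264] [269] 156 [263] [271] 158 [263] [271] 160 [263] [271] 162 [263] [271] 164 [263] [271] 166 [265] [270] 168 [] [] 170 [] [] 172 [] [] 174 [266] [277] 
pepper area brightness [[147. 150. 152. 148. 134. 134.]
 [151. 171. 156. 132. 151. 111.]
 [138. 164. 166. 157. 134. 113.]
 [167. 136. 135. 126. 107. 114.]
 [202. 201. 193. 181. 178. 172.]
 [203. 203. 194. 189. 178. 171.]
 [193. 200. 197. 191. 167. 136.]
 [179. 175. 168. 149. 129. 140.]]
```

>>> {"op": "servo_tool", "data": {"increments": [[0.75,-0.025,-0.03,-0.01,0,0,0],[0.75,-0.06,-0.073,-0.01,0,0,0],[0.75,-0.1,-0.12,-0.01,0,0,0],[0.75,-0.14,-0.17,-0.01,0,0,0],[0.75,-0.18,-0.22,-0.01,0,0,0],[0.75,-0.21,-0.26,-0.01,0,0,0],[0.75,-0.225,-0.3,-0.01,0,0,0],[0.75,-0.215,-0.35,-0.01,0,0,0],[0.75,-0.2,-0.4,-0.01,0,0,0],[0.75,-0.188,-0.437,-0.01,0,0,0],[0.75,-0.186,-0.4446,-0.01,0,0,0],[0.75,-0.186,-0.4446,-0.01,0,0,0]]}}

```text
clock: 29.25
position: [576.4, 183.2, 258.7]
ee_rot: [0.921, -0.39, -0.0, 0.001]
contact_force: [-0.4, 0.5, -0.1]
gripper_width: 63.8
grasp_force: 0.0
```

```bash
python3 d.py 577.5 183 125 -46
```

```text
t 29.2 p [576.4 183.2 258.7] th -45.9 tilt 0.08 w 63.8 g 0.0 F [-0.4  0.5 -0.1] j [ 33.  19.   0.  -0. -71.  11.]
delta m [ 0.0009 -0.0008  0.1337] rot deg [0.08 0.03 0.08]
```

>>> {"op": "servo_tool", "data": {"increments": [[0.75,0.001,-0.001,0.03,0,0,0],[0.75,0.001,-0.001,0.06,0,0,0],[0.75,0.001,-0.001,0.09,0,0,0],[0.75,0.001,-0.001,0.12,0,0,0],[0.75,0.001,-0.001,0.132,0,0,0],[0.75,0.001,-0.001,0.132,0,0,0],[0.6,0.001,-0.001,0.132,0,0,0],[0.5,0.001,-0.001,0.132,0,0,0],[0.4,0.001,-0.001,0.132,0,0,0]]}}

```text
clock: 30.38
position: [578.6, 183.4, 128.5]
ee_rot: [0.921, -0.39, 0.001, -0.001]
contact_force: [-0.3, -0.3, 2.1]
gripper_width: 34.3
grasp_force: 12.1
```

>>> {"op": "servo_tool", "data": {"increments": [[0.3,0,0,0,0,0,0],[0.2,0,0,0,0,0,0],[0,0,0,0,0,0,0],[0,0,0,0,0,0,0],[0,0,0,0,0,0,0]]}}

```text
clock: 31.0
position: [578.8, 183.4, 128.8]
ee_rot: [0.921, -0.39, 0.001, -0.001]
contact_force: [-0.6, -0.8, 5.9]
gripper_width: 31.8
grasp_force: 58.8
```

```bash
python3 d.py; python3 - <<'E'
from h import *
cam("side")
for th in("hot_sauce",): print([(round(d["p"],2),np.round(d["box"],1)) for d in arm.look_for("side",th)[:2]])
E
```

```text
t 31.0 p [578.8 183.4 128.8] th -45.9 tilt 0.13 w 31.8 g 58.8 F [-0.6 -0.8  5.9] j [ 33.  25. -10.   0. -54.  11.]
[(0.71, array([266.2, 184. ,  22.3,  52.2]))]
```

>>> {"op": "servo_tool", "data": {"increments": [[0,0,0,-0.01,0,0,0],[0,0,0,-0.03,0,0,0],[0,0,0,-0.06,0,0,0],[0,0,0,-0.1,0,0,0],[0,0,0.01,-0.12,0,0,0],[0,-0.002,0.035,-0.12,0,0,0],[0,-0.004,0.07,-0.12,0,0,0],[0,-0.007,0.11,-0.12,0,0,0],[0,0,0.143,-0.12,0,0,0],[0,0.025,0.17,-0.12,0,0,0]]}}

```text
clock: 32.35
position: [470.9, 45.9, 246.7]
ee_rot: [0.921, -0.389, -0.001, 0.0]
contact_force: [1.8, 0.6, -2.7]
gripper_width: 32.1
grasp_force: 59.3
```

```bash
python3 d.py 487.2 -266.3 250 -46; python3 - <<'E'
from h import *
cam("side")
for th in("hot_sauce",): print([(round(d["p"],2),np.round(d["box"],1)) for d in arm.look_for("side",th)[:2]])
E
```

```text
t 32.4 p [470.9  45.9 246.7] th -45.8 tilt 0.11 w 32.1 g 59.3 F [ 1.8  0.6 -2.7] j [ 25.   6. -18.  -0. -65.  19.]
delta m [ 0.2354  0.2058 -0.0034] rot deg [0.07 0.09 0.16]
[(0.89, array([261.4, 185.6,  27.5,  64.8]))]
```

>>> {"op": "servo_tool", "data": {"increments": [[0,0.02,0.0175,0,0,0,0],[0,0.05,0.044,0,0,0,0],[0,0.085,0.074,0,0,0,0],[0,0.125,0.109,0,0,0,0],[0,0.165,0.144,0,0,0,0],[0,0.2,0.175,0,0,0,0],[0,0.225,0.197,0,0,0,0],[0,0.235,0.206,0,0,0,0],[0,0.235,0.206,0,0,0,0],[0,0.235,0.206,0,0,0,0]]}}

```text
clock: 33.7
position: [488.8, -264.1, 247.1]
ee_rot: [0.921, -0.39, -0.0, -0.0]
contact_force: [0.6, -0.3, -1.7]
gripper_width: 31.9
grasp_force: 59.5
```

```bash
python3 d.py 487.2 -266.3 137 -46; python3 - <<'E'
from h import *
from caddy import cs
im=cam("side")[0]; cv2.imwrite("pics/hs.png",im[...,::-1])
s=arm.read_state()["position"]
circ=lambda d,z:[(s[0]+d/2*np.cos(k),s[1]+d/2*np.sin(k),z) for k in np.linspace(0,6.283,25)]
b=s[2]-128.8
q=np.array([proj(m,*cs) for m in circ(48,b)+circ(48,b+90)+circ(22,b+184)]); print("upright model",q.min(0),q.max(0),"base",proj((s[0],s[1],b),*cs))
for d in arm.look_for("side","hot_sauce")[:2]:
    B=d["box"];print(round(d["p"],2),"obs",B[0]-B[2]/2,B[1]-B[3]/2,B[0]+B[2]/2,B[1]+B[3]/2)
print([(round(d["p"],2),np.round(d["centre"],1)) for d in arm.spot_point("side","hot_sauce")[:2]])
E
```

```text
t 33.7 p [ 488.8 -264.1  247.1] th -45.9 tilt 0.04 w 31.9 g 59.5 F [ 0.6 -0.3 -1.7] j [-12.  15.  -8.  -0. -67.  56.]
delta m [0.0006 0.0027 0.1101] rot deg [-0.01  0.04  0.14]
upright model [337.09933968 222.60227164] [370.11518284 303.69594488] base [348.92119234 294.06259821]
0.75 obs 334.79999999999995 233.3 369.0 304.90000000000003
0.74 obs 312.45000000000005 136.0 339.75 212.8
[(0.76, array([344.2, 294.4]))]
```

>>> {"op": "servo_tool", "data": {"increments": [[0,0.001,0.002,0.02,0,0,0],[0,0.001,0.002,0.05,0,0,0],[0,0.001,0.002,0.075,0,0,0],[0,0.001,0.002,0.095,0,0,0],[0,0.001,0.002,0.102,0,0,0],[0,0.001,0.002,0.106,0,0,0],[0,0.001,0.002,0.106,0,0,0]]}}

```text
clock: 34.83
position: [488.6, -267.3, 141.9]
ee_rot: [0.921, -0.39, 0.001, 0.0]
contact_force: [-0.7, -0.0, -2.4]
gripper_width: 32.1
grasp_force: 59.5
```

```bash
python3 d.py 487.2 -266.3 137 -46
```

```text
t 34.8 p [ 488.6 -267.3  141.9] th -45.9 tilt 0.06 w 32.1 g 59.5 F [-0.7 -0.  -2.4] j [-12.  20. -16.   0. -53.  56.]
delta m [-0.0017  0.0003  0.0049] rot deg [-0.02 -0.05  0.11]
```

>>> {"op": "servo_tool", "data": {"increments": [[0,-0.001,0,0.003,0,0,0],[0,-0.001,0,0.005,0,0,0],[0,-0.001,0,0.006,0,0,0],[0,-0.001,0,0.006,0,0,0]]}}

```text
clock: 35.33
position: [488.3, -267.1, 136.9]
ee_rot: [0.921, -0.39, 0.001, 0.0]
contact_force: [-0.5, -0.3, 6.1]
gripper_width: 32.0
grasp_force: 60.6
```

```bash
python3 d.py
```

```text
t 35.3 p [ 488.3 -267.1  136.9] th -45.9 tilt 0.15 w 32.0 g 60.6 F [-0.5 -0.3  6.1] j [-12.  20. -17.   0. -53.  56.]
```

>>> {"op": "servo_tool", "data": {"increments": [[0.5,0,0,0,0,0,0],[0.6,0,0,0,0,0,0],[0.7,0,0,0,0,0,0],[0.7,0,0,0,0,0,0],[0.7,0,0,-0.03,0,0,0],[0.7,0,0,-0.07,0,0,0],[0.7,0,0,-0.12,0,0,0],[0.75,0,0,-0.16,0,0,0],[0.75,0,0,-0.16,0,0,0]]}}

```text
clock: 36.45
position: [489.1, -267.1, 299.4]
ee_rot: [0.921, -0.39, 0.004, -0.0]
contact_force: [0.1, -0.1, 0.4]
gripper_width: 63.9
grasp_force: 0.0
```

```bash
python3 d.py 589 24 290 -74; python3 - <<'E'
from h import *
from caddy import cs,ct
for n,c in(("side",cs),("top",ct)):
    im=cam(n)[0]; cv2.imwrite(f"pics/{n}2.png",im[...,::-1])
    print(n,[(round(d["p"],2),ray(d["centre"],8,*c).round()) for d in arm.spot_point(n,"hot_sauce")[:2]],[(round(d["p"],2),np.round(d["box"],1)) for d in arm.look_for(n,"hot_sauce")[:2]])
    print([(round(d["p"],2),ray(d["centre"],0,*c).round()) for d in arm.spot_point(n,"ketchup_full")[:2]])
s=(488,-267);b=8
circ=lambda d,z:[(s[0]+d/2*np.cos(k),s[1]+d/2*np.sin(k),z) for k in np.linspace(0,6.283,25)]
q=np.array([proj(m,*cs) for m in circ(48,b)+circ(48,b+90)+circ(22,b+184)]); print("model side",(q.min(0)+q.max(0))/2,q.max(0)-q.min(0))
E
```

```text
t 36.5 p [ 489.1 -267.1  299.4] th -45.9 tilt 0.48 w 63.9 g 0.0 F [ 0.1 -0.1  0.4] j [-12.  13.  -3.   0. -74.  56.]
delta m [-0.1395 -0.2743  0.0094] rot deg [-0.32 -0.37 28.11]
side [(0.85, array([ 482., -269.,    8.]))] [(0.57, array([346.6, 299.1,  29.5,  64. ]))]
[(0.81, array([583.,  20.,   0.]))]
top [] []
[(0.77, array([589.,  21.,   0.]))]
model side [346.16587121 301.54427179] [29.05605051 69.6794772 ]
```

>>> {"op": "servo_tool", "data": {"increments": [[0.75,-0.02,-0.04,0,0,0,5],[0.75,-0.045,-0.09,0,0,0,12],[0.75,-0.07,-0.14,0,0,0,19],[0.75,-0.1,-0.195,0.005,0,0,25],[0.75,-0.125,-0.245,0.009,0,0,28],[0.75,-0.137,-0.27,0.009,0,0,28.5],[0.75,-0.1395,-0.2743,0.009,0,0,28.5],[0.75,-0.1395,-0.2743,0.009,0,0,28.5]]}}

```text
clock: 37.95
position: [587.3, 24.4, 286.1]
ee_rot: [0.797, -0.605, -0.0, 0.0]
contact_force: [-0.1, -0.9, -0.5]
gripper_width: 64.2
grasp_force: 0.0
```

```bash
python3 d.py 588.7 23.5 172 -74.3
```

```text
t 38.0 p [587.3  24.4 286.1] th -74.4 tilt 0.04 w 64.2 g 0.0 F [-0.1 -0.9 -0.5] j [ 18.  17.   0.   0. -74.  -3.]
delta m [ 0.0012 -0.0012  0.1141] rot deg [ 0.04 -0.01 -0.1 ]
```

>>> {"op": "servo_tool", "data": {"increments": [[0.75,0.001,-0.001,0.03,0,0,0],[0.75,0.001,-0.001,0.06,0,0,0],[0.75,0.001,-0.001,0.09,0,0,0],[0.75,0.001,-0.001,0.112,0,0,0],[0.75,0.001,-0.001,0.114,0,0,0],[0.75,0.001,-0.001,0.114,0,0,0],[0.6,0.001,-0.001,0.114,0,0,0],[0.5,0.001,-0.001,0.114,0,0,0],[0.45,0.001,-0.001,0.114,0,0,0],[0.35,0.001,-0.001,0.114,0,0,0],[0.2,0.001,-0.001,0.114,0,0,0]]}}

```text
clock: 39.33
position: [589.2, 24.0, 173.0]
ee_rot: [0.797, -0.605, 0.001, -0.0]
contact_force: [-0.1, 0.0, 4.0]
gripper_width: 35.6
grasp_force: 60.4
```

>>> {"op": "servo_tool", "data": {"increments": [[0,0,0,0,0,0,0],[0,0,0,0,0,0,0],[0,0,0,0,0,0,0],[0,0,0,0,0,0,0]]}}

```text
clock: 39.83
position: [589.2, 23.9, 173.0]
ee_rot: [0.797, -0.605, 0.001, -0.0]
contact_force: [0.9, 0.6, 5.7]
gripper_width: 35.9
grasp_force: 60.7
```

```bash
python3 d.py
```

```text
t 39.8 p [589.2  23.9 173. ] th -74.4 tilt 0.08 w 35.9 g 60.7 F [0.9 0.6 5.7] j [ 18.  21. -10.   0. -59.  -2.]
```

>>> {"op": "servo_tool", "data": {"increments": [[0,0,0,-0.01,0,0,0],[0,0,0,-0.03,0,0,0],[0,0,0,-0.06,0,0,0],[0,0,0,-0.095,0,0,0],[0,0,0,-0.125,0,0,0],[0,0.003,0.012,-0.13,0,0,0],[0,0.01,0.04,-0.13,0,0,0],[0,0.019,0.077,-0.13,0,0,0],[0,0.028,0.115,-0.13,0,0,0],[0,0.036,0.148,-0.13,0,0,0],[0,0.04,0.166,-0.13,0,0,0],[0,0.04,0.166,-0.13,0,0,0]]}}

```text
clock: 41.32
position: [437.8, -59.8, 301.4]
ee_rot: [0.796, -0.605, -0.001, 0.0]
contact_force: [1.7, 0.3, -4.8]
gripper_width: 35.9
grasp_force: 61.1
```

```bash
cat > kw.py <<'E'
from h import *
from caddy import cs,w
import sys
s=arm.read_state(); p=s["position"]; b=p[2]-173
im=cam("side")[0]; cv2.imwrite(f"pics/k{sys.argv[1]}.png",im[...,::-1])
print("base px",proj((p[0],p[1],b),*cs),"spot",[(round(d["p"],2),np.round(d["centre"],1)) for d in arm.spot_point("side","ketchup_full")[:2]],[(round(d["p"],2),np.round(d["box"],1)) for d in arm.look_for("side","ketchup_full")[:2]])
C=-cs[1].T@cs[2]; print("view az",np.degrees(np.arctan2(p[1]-C[1],p[0]-C[0])).round(1))
i=im.astype(int)
# difference from first picture -> bottle silhouette
d=np.abs(i-cv2.imread("pics/side2.png")[...,::-1].astype(int)).sum(2)>60
for z in(10,25,40,55,70,85,100,115):
    u,v=proj((p[0],p[1],b+z),*cs); r=int(round(v)); x=np.arange(int(u)-26,int(u)+27); row=d[r,x]
    c=len(x)//2; l=c
    while l>0 and row[l-1:l+1].any(): l-=1
    R=c
    while R<len(x)-1 and row[R:R+2].any(): R+=1
    dist=(cs[1]@np.array([p[0],p[1],b+z])+cs[2])[2]
    print(z,r,x[l],x[R],"width mm",((x[R]-x[l])*dist/cs[0][0,0]).round(1))
E
python3 d.py; python3 kw.py 1
```

```text
t 41.3 p [437.8 -59.8 301.4] th -74.5 tilt 0.1 w 35.9 g 61.1 F [ 1.7  0.3 -4.8] j [ 13.   1. -16.  -0. -73.   2.]
base px [273.22340602 240.43050081] spot [(0.96, array([272.6, 239.2]))] [(0.84, array([274.1, 200.2,  35.8, 102.8]))]
view az 55.8
10 237 260 290 width mm 68.0
25 232 259 290 width mm 69.5
40 227 266 290 width mm 53.2
55 222 263 274 width mm 24.1
70 217 260 290 width mm 65.0
85 212 268 291 width mm 49.3
100 206 260 290 width mm 63.5
115 201 261 289 width mm 58.6
```

>>> {"op": "servo_tool", "data": {"increments": [[0,0,0,0,0,0,-9],[0,0,0,0,0,0,-19],[0,0,0,0,0,0,-29],[0,0,0,0,0,0,-37],[0,0,0,0,0,0,-40.3],[0,0,0,0,0,0,-40.3],[0,0,0,0,0,0,-40.3]]}}

```text
clock: 42.45
position: [439.8, -59.1, 302.1]
ee_rot: [0.956, -0.294, -0.0, 0.0]
contact_force: [0.6, -0.1, -5.0]
gripper_width: 35.9
grasp_force: 61.1
```

```bash
sed -i 's/>60$/>45/' kw.py; python3 d.py; python3 kw.py 2
```

```text
t 42.5 p [439.8 -59.1 302.1] th -34.1 tilt 0.03 w 35.9 g 61.1 F [ 0.6 -0.1 -5. ] j [ 13.   1. -16.  -0. -73.  42.]
base px [273.23690818 240.31993711] spot [(0.68, array([268.8, 237. ]))] [(0.59, array([273.1, 202.3,  30.2,  85.3]))]
view az 55.8
10 237 260 282 width mm 49.8
25 232 268 283 width mm 33.6
40 227 273 273 width mm 0.0
55 222 261 290 width mm 63.6
70 217 267 290 width mm 49.8
85 212 260 290 width mm 64.3
100 206 260 290 width mm 63.5
115 201 261 290 width mm 60.7
```

>>> {"op": "servo_tool", "data": {"increments": [[0,0,0,0,0,0,9],[0,0,0,0,0,0,19],[0,0,0,0,0,0,29],[0,0,0,0,0,0,39],[0,0,0,0,0,0,49],[0,0,0,0,0,0,59],[0,0,0,0,0,0,69],[0,0,0,0,0,0,79],[0,0,0,0,0,0,87],[0,0,0,0,0,0,90],[0,0,0,0,0,0,90],[0,0,0,0,0,0,90]]}}

```text
clock: 44.2
position: [439.5, -59.3, 302.3]
ee_rot: [-0.469, 0.883, 0.0, 0.0]
contact_force: [0.0, -0.2, -3.8]
gripper_width: 35.5
grasp_force: 61.1
```

```bash
python3 d.py; python3 kw.py 3
```

```text
t 44.2 p [439.5 -59.3 302.3] th -124.1 tilt 0.0 w 35.5 g 61.1 F [ 0.  -0.2 -3.8] j [ 13.   1. -16.  -0. -73. -48.]
base px [273.20643711 240.32165504] spot [(0.85, array([271.4, 235.6]))] [(0.89, array([274.8, 199.1,  26. ,  99.5]))]
view az 55.8
10 237 263 286 width mm 52.1
25 232 262 286 width mm 53.8
40 227 262 286 width mm 53.2
55 222 263 286 width mm 50.4
70 217 263 287 width mm 52.0
85 212 263 287 width mm 51.4
100 206 263 287 width mm 50.8
115 201 263 287 width mm 50.2
```

>>> {"op": "servo_tool", "data": {"increments": [[0,0,0,0,0,0,-9],[0,0.005,-0.003,0,0,0,-19],[0,0.015,-0.01,0,0,0,-29],[0,0.03,-0.02,0,0,0,-39],[0,0.05,-0.033,0,0,0,-49],[0,0.07,-0.046,0,0,0,-59],[0,0.09,-0.06,0,0,0,-68],[0,0.11,-0.073,0,0,0,-75],[0,0.125,-0.083,0,0,0,-78.3],[0,0.13,-0.086,0,0,0,-78.3],[0,0.13,-0.086,0,0,0,-78.3],[0,0.13,-0.086,0,0,0,-78.3]]}}

```text
clock: 45.95
position: [437.9, -214.6, 302.3]
ee_rot: [0.921, -0.389, -0.0, -0.0]
contact_force: [0.4, -0.4, -4.2]
gripper_width: 35.9
grasp_force: 61.1
```

```bash
cat > kc.py <<'E'
from h import *
from caddy import cs,w
from fit import CAD
s=arm.read_state()["position"]; b=s[2]-173
rect=lambda a,c,z:[(x,y,z) for x,y in((-a,-c),(a,-c),(a,c),(-a,c))]
M=[proj(w(m,(s[0],s[1],CAD[2])),*cs) for m in rect(22,29,b)]; print("base px",proj((s[0],s[1],b),*cs),"corners",np.round(M,1).tolist())
cam("side")
print([(round(d["p"],2),np.round(d["centre"],1)) for d in arm.spot_point("side","ketchup_full")[:2]],[(round(d["p"],2),np.round(d["box"],1)) for d in arm.look_for("side","ketchup_full")[:2]])
print("well target",np.round(w((31.5,72,8),CAD),1))
E
python3 d.py 437.5 -215.6 181 -45.8; python3 kc.py
```

```text
t 46.0 p [ 437.9 -214.6  302.3] th -45.8 tilt 0.01 w 35.9 g 61.1 F [ 0.4 -0.4 -4.2] j [ -7.   6. -11.  -0. -73.  51.]
delta m [0.0005 0.001  0.1213] rot deg [-0.01  0.01 -0.  ]
base px [314.5161546  285.31605296] corners [[327.5, 296.3], [329.9, 279.7], [302.2, 274.8], [298.7, 291.1]]
[(0.87, array([312. , 286.6]))] [(0.55, array([318.5, 248.1,  38.7,  95.9]))]
well target [ 438.1 -215.6    8. ]
```

>>> {"op": "servo_tool", "data": {"increments": [[0,0,0.001,0.02,0,0,0],[0,0,0.001,0.045,0,0,0],[0,0,0.001,0.065,0,0,0],[0,0,0.001,0.078,0,0,0],[0,0,0.001,0.088,0,0,0],[0,0,0.001,0.095,0,0,0],[0,0,0.001,0.1,0,0,0]]}}

```text
clock: 47.08
position: [437.4, -215.9, 202.3]
ee_rot: [0.921, -0.389, 0.0, -0.0]
contact_force: [0.3, 0.5, -4.4]
gripper_width: 36.0
grasp_force: 61.1
```

```bash
python3 d.py 437.7 -215.6 181 -45.8; python3 kc.py
```

```text
t 47.1 p [ 437.4 -215.9  202.3] th -45.8 tilt 0.04 w 36.0 g 61.1 F [ 0.3  0.5 -4.4] j [ -7.  10. -21.   0. -59.  51.]
delta m [-0.     -0.0004  0.0213] rot deg [-0.02 -0.03 -0.01]
base px [310.75654405 315.38838783] corners [[322.6, 326.3], [325.1, 309.8], [299.4, 305.0], [296.0, 321.2]]
[(0.71, array([314.6, 314.3])), (0.17, array([378.2, 345.1]))] [(0.61, array([314.1, 285.4,  33.8,  77.7]))]
well target [ 438.1 -215.6    8. ]
```

Already inside the well (bottom at about z 29) without contact; lower the rest.

>>> {"op": "servo_tool", "data": {"increments": [[0,0,0,0.006,0,0,0],[0,0,0,0.012,0,0,0],[0,0,0,0.017,0,0,0],[0,0,0,0.02,0,0,0],[0,0,0,0.021,0,0,0],[0,0,0,0.021,0,0,0]]}}

```text
clock: 48.08
position: [437.2, -215.9, 181.4]
ee_rot: [0.921, -0.389, 0.0, 0.0]
contact_force: [-0.9, 0.2, -3.8]
gripper_width: 35.5
grasp_force: 61.1
```

```bash
python3 d.py
```

```text
t 48.1 p [ 437.2 -215.9  181.4] th -45.8 tilt 0.01 w 35.5 g 61.1 F [-0.9  0.2 -3.8] j [ -7.  11. -23.   0. -56.  51.]
```

>>> {"op": "servo_tool", "data": {"increments": [[0,0,0,0.001,0,0,0],[0,0,0,0.0015,0,0,0],[0,0,0,0.0015,0,0,0]]}}

```text
clock: 48.45
position: [437.6, -216.1, 180.9]
ee_rot: [0.921, -0.389, 0.001, 0.0]
contact_force: [-0.5, 0.8, 2.9]
gripper_width: 35.7
grasp_force: 61.7
```

```bash
python3 d.py
```

```text
t 48.5 p [ 437.6 -216.1  180.9] th -45.8 tilt 0.1 w 35.7 g 61.7 F [-0.5  0.8  2.9] j [ -7.  11. -23.   0. -56.  51.]
```

>>> {"op": "servo_tool", "data": {"increments": [[0.5,0,0,0,0,0,0],[0.6,0,0,0,0,0,0],[0.7,0,0,0,0,0,0],[0.7,0,0,0,0,0,0],[0.7,0,0,-0.03,0,0,0],[0.7,0,0,-0.06,0,0,0],[0.7,0,0,-0.1,0,0,0],[0.7,0,0,-0.12,0,0,0],[0.7,-0.04,-0.04,-0.12,0,0,0],[0.7,-0.08,-0.08,-0.12,0,0,0],[0.7,-0.12,-0.12,-0.12,0,0,0],[0.7,-0.15,-0.15,-0.12,0,0,0]]}}

```text
clock: 49.95
position: [439.9, -1.8, 300.0]
ee_rot: [0.921, -0.389, 0.0, -0.0]
contact_force: [-0.5, 0.3, 0.1]
gripper_width: 60.2
grasp_force: 0.0
```

>>> {"op": "servo_tool", "data": {"increments": [[0.7,-0.04,-0.04,0,0,0,0],[0.7,-0.08,-0.08,0,0,0,0],[0.7,-0.12,-0.12,0,0,0,0],[0.7,-0.12,-0.12,0,0,0,0]]}}

```text
clock: 50.45
position: [442.4, 169.1, 299.3]
ee_rot: [0.922, -0.387, -0.0, 0.0]
contact_force: [0.6, -0.7, 0.2]
gripper_width: 60.0
grasp_force: 0.0
```

```bash
python3 d.py; python3 - <<'E'
from h import *
o=[]
for n,(x,y,w,h) in(("top",(130,90,370,215)),("side",(140,90,290,290))):
    c=cam(n)[0][y:y+h,x:x+w]
    g=cv2.resize(c,(460,267) if n=="top" else (340,340),interpolation=cv2.INTER_CUBIC) if 0 else c; o.append(g)
t=cam("top")[0]; s=cam("side")[0]
O=np.zeros((600,800,3),np.uint8)
a=cv2.resize(t[170:300,375:500],None,fx=3,fy=3,interpolation=cv2.INTER_CUBIC);O[:a.shape[0],:a.shape[1]]=a
b=cv2.resize(s[220:390,275:415],None,fx=3,fy=3,interpolation=cv2.INTER_CUBIC);O[:b.shape[0],378:378+b.shape[1]]=b[:,:422]
c=cv2.resize(o[0],None,fx=.56,fy=.56,interpolation=cv2.INTER_AREA);O[395:395+c.shape[0],:c.shape[1]]=c
cv2.imwrite("pics/final.png",O[...,::-1])
E
```

```text
t 50.5 p [442.4 169.1 299.3] th -45.5 tilt 0.03 w 60.0 g 0.0 F [ 0.6 -0.7  0.2] j [ 41.   4. -13.  -0. -73.   4.]
```

View pics/final.png

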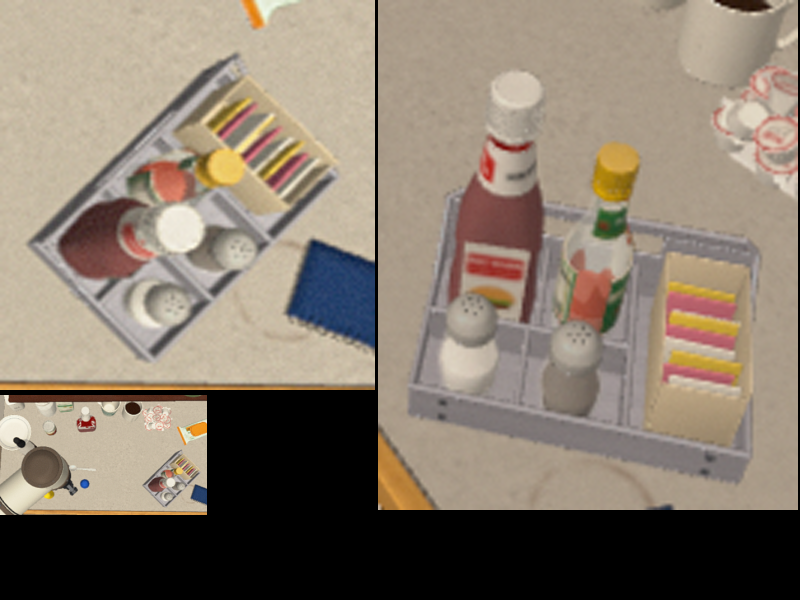

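The last picture shows all five items upright in their wells: ketchup around (500,200), hot sauce (600,240), white shaker (468,340), grey shaker (575,370) and tray (700,345). The ketchup's label side faces the front, and the half-used bottle and the syrup are still standing where they were.

```bash
python3 -c "
from bench import arm
print(arm.job_done())"
```

```text
the job is handed in; nothing more can be done
None
```

The caddy is made up and handed in at about 50 s: tray, both shakers, hot sauce and the full ketchup bottle all stand upright in their wells, the look-alikes are untouched, and no verdict came back.

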